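Pull the boat print from the stack, bar and lock the caddy

TASK

Take the build plate with the printed boat out of the middle of the stack in the caddy and set it flat on the middle of the cork mat; the one or two cassettes standing on it go back in their places in the stack, now directly on the base tray. Then lay the retaining bar across both saddles over the stack. Last, try the keys one by one until you find the one that turns the lock all the way, without forcing any that jams: leave that key fully in, turned, so that the cam holds the bar, and have the other keys standing in the rack; do not push the cam, and leave the other things on the bench alone.

Things in the scene. Friction and masses are not known exactly. Their poses are not given: they have to be found in the camera images.
- caddy: Fixed black base plate 150 (x) x 330 (y) x 12 mm, y -120 to +210; origin on the bench. The stack stands on it around x = y = 0. Orange saddles at y = -85 and +85, 16 mm along y, bearing face 78 mm above the bench, with 12 mm high cheeks 58 mm apart (x = +-29). Lock housing, 60 wide, 90 high, y +110 to +205; end stop, 90 high, at y -110. The bar covers |x| < 24: keep cassette fins outside.
- bar_seat (a point): Where the underside's centre of the laid bar belongs: midway between the saddles, 78 mm above the bench, axes as the caddy's (the bar's length along y).
- lock_mouth (a point): Centre of the keyhole on the barrel's top face, 104 mm above the bench, at caddy x = 0, y = +140 mm, axes as the caddy's. At lock 0 its slot is 39 (x) x 12 (y) mm, straight down. Every key goes in until its shoulder rests on the barrel (key origin at this point); a wrong one soon jams and can be turned back and lifted out. Forced, it springs back. Which key is right changes from run to run.
- lock (a joint): Turn of the barrel, rad: 0 = open, its 59 mm cam pointing to the caddy's +x; grows clockwise seen from above to a stop at 1.3, the cam (underside 94 mm above the bench) then over the bar's end on the +y saddle. Friction 0.08 N m; stays where left. Fully turned: at least 1.1. A key turns 0.15 rad loose before the barrel follows; a wrong key jams with it below 0.3: a twist over 0.6 N m.
- base_tray: Grey slab at the bottom of the stack, 142 (x) x 124 (y) x 30 mm, 0.9 kg, loose on the caddy, its top 42 mm above the bench. Origin at the centre of its underside. Stays there.
- boat_plate: Middle item of the stack, on the base tray: dark build plate 142 (x) x 124 (y) x 12 mm with a printed boat fixed in its middle (hull 30 (x) x 60 (y), 16 high; cabin 20 (x) x 26 (y) mm, from 28 to 58 mm above the plate's underside, good to grip across y). 0.28 to 0.46 kg. Origin at the centre of the underside.
- cassette1: Grey parts cassette 50 (x) x 120 (y) x 30 mm with an upright grip fin on top, 12 (x) x 40 (y) mm, its top 58 mm above the underside; 0.15 to 0.31 kg. Origin: centre of the underside. Starts on the boat's plate at caddy x about -45 mm, y 0, long side along y. Belongs there again (either side of the middle), but on the base tray, underside 42 mm above the bench. May be absent.
- cassette2: The same kind of cassette, starting at caddy x about +45 mm. May be absent (at least one of the two is there).
- bar: Grey metal retaining bar 48 (x) x 200 (y) x 12 mm with an upright grip on its middle, 14 (x) x 40 (y) mm, its top 38 mm above the underside; 0.2 to 0.42 kg. Origin: centre of the underside. Starts flat on the bench in front of the caddy. The same turned by half a turn.
- rack: Fixed key rack, block 195 (x) x 44 (y) x 62 mm, origin at the centre of its underside. Three slots at x = -62, 0 and +62 mm, y = 0, each 39 (x) x 12 (y) mm, right through; keys hang in them by the shoulder, key origin 62 mm above the bench, key x along rack x.
- key1: Brass key, 104 mm long, blade down, z up, in any slot of the rack. Origin on its axis at the shoulder. Above: collar 50 (x) x 18 (y) x 6 mm, then a flat bow 50 (x) x 8 (y), its top 46 mm up. Below: flat blade 34 (x) x 8 (y), 58 mm long, with a pair of notches whose height differs from key to key; the same turned by half a turn. 100 g.
- key2: Another key, as key1 but for the height of the notches.
- key3: Another key, as key1 but for the height of the notches.
- mat: Fixed cork mat 160 x 160 mm, 4 mm thick, on the bench; origin at the centre of its underside.
- loose_boat: Bystander: loose printed boat, 30 (x) x 75 (y) mm, 46 high. Leave alone.
- glue: Bystander: upright bottle, 44 mm wide, 110 high. Leave alone.
- jar: Bystander: jar, 60 mm wide, 70 high. Leave alone.
There are look-alikes about, which are no part of the job. Leave any purple look-alike of the key1 alone.

How it is judged (in metres and radians):
On the way, in this order (a step that is already met when the one before it is completed fails the run):
1. the boat's plate lies on the mat and the cassettes stand on the base tray, let go (horizontal distance between boat_plate and mat below 0.045 m and height (world z) of boat_plate below 0.009 m and angle between each of boat_plate, cassette1, cassette2's own z axis and vertical below 0.08 rad and z of cassette1 in the frame of caddy between 0.037 and 0.047 m and y of cassette1 in the frame of caddy between -0.022 and 0.022 m and angle between the y axis of each of cassette1, cassette2 and the y axis of caddy, either way round below 0.25 rad and (x of cassette1 in the frame of caddy between 0.031 and 0.06 m or x of cassette1 in the frame of caddy between -0.06 and -0.031 m) and z of cassette2 in the frame of caddy between 0.037 and 0.047 m and y of cassette2 in the frame of caddy between -0.022 and 0.022 m and (x of cassette2 in the frame of caddy between 0.031 and 0.06 m or x of cassette2 in the frame of caddy between -0.06 and -0.031 m) and contact force between the fingers and boat_plate below 0.1 N and contact force between the fingers and cassette1 below 0.1 N and contact force between the fingers and cassette2 below 0.1 N), for 0.2 s.
2. the bar lies across both saddles, let go (z of bar in the frame of caddy between 0.074 and 0.083 m and x of bar in the frame of caddy between -0.01 and 0.01 m and y of bar in the frame of caddy between -0.014 and 0.014 m and angle between bar's own z axis and vertical below 0.08 rad and angle between the y axis of bar and the y axis of caddy, either way round below 0.15 rad and contact force between the fingers and bar below 0.1 N), for 0.2 s.
3. the lock is turned all the way by a fully inserted key, let go (value of joint lock above 1.1 rad and ((angle between key1's own z axis and vertical below 0.1 rad and horizontal distance between key1 and lock_mouth below 0.006 m and z of key1 in the frame of lock_mouth below 0.0045 m) or (angle between key2's own z axis and vertical below 0.1 rad and horizontal distance between key2 and lock_mouth below 0.006 m and z of key2 in the frame of lock_mouth below 0.0045 m) or (angle between key3's own z axis and vertical below 0.1 rad and horizontal distance between key3 and lock_mouth below 0.006 m and z of key3 in the frame of lock_mouth below 0.0045 m)) and contact force between the fingers and key1 below 0.1 N and contact force between the fingers and key2 below 0.1 N and contact force between the fingers and key3 below 0.1 N), for 0.2 s.
At the end, for the whole second after the job is handed in: Boat plate flat within 45 mm of the mat's middle; cassettes upright on the base tray, 31-60 mm off the middle line, 22 mm lengthwise; bar flat in both saddles (10 mm across, 14 mm along); lock past 1.1 rad with a key seated (4.5 mm); other keys upright in the rack; all at rest (horizontal distance between boat_plate and mat below 0.045 m and height (world z) of boat_plate below 0.009 m and angle between each of boat_plate, cassette1, cassette2, bar's own z axis and vertical below 0.08 rad and z of cassette1 in the frame of caddy between 0.037 and 0.047 m and y of cassette1 in the frame of caddy between -0.022 and 0.022 m and angle between the y axis of each of cassette1, cassette2 and the y axis of caddy, either way round below 0.25 rad and (x of cassette1 in the frame of caddy between 0.031 and 0.06 m or x of cassette1 in the frame of caddy between -0.06 and -0.031 m) and z of cassette2 in the frame of caddy between 0.037 and 0.047 m and y of cassette2 in the frame of caddy between -0.022 and 0.022 m and (x of cassette2 in the frame of caddy between 0.031 and 0.06 m or x of cassette2 in the frame of caddy between -0.06 and -0.031 m) and z of bar in the frame of caddy between 0.074 and 0.083 m and x of bar in the frame of caddy between -0.01 and 0.01 m and y of bar in the frame of caddy between -0.014 and 0.014 m and angle between the y axis of bar and the y axis of caddy, either way round below 0.15 rad and value of joint lock above 1.1 rad and ((angle between key1's own z axis and vertical below 0.1 rad and horizontal distance between key1 and lock_mouth below 0.006 m and z of key1 in the frame of lock_mouth below 0.0045 m) or (angle between key2's own z axis and vertical below 0.1 rad and horizontal distance between key2 and lock_mouth below 0.006 m and z of key2 in the frame of lock_mouth below 0.0045 m) or (angle between key3's own z axis and vertical below 0.1 rad and horizontal distance between key3 and lock_mouth below 0.006 m and z of key3 in the frame of lock_mouth below 0.0045 m)) and ((angle between key1's own z axis and vertical below 0.1 rad and horizontal distance between key1 and lock_mouth below 0.006 m and z of key1 in the frame of lock_mouth below 0.0045 m) or (z of key1 in the frame of rack between 0.052 and 0.068 m and angle between key1's own z axis and vertical below 0.2 rad and x of key1 in the frame of rack between -0.08 and 0.08 m and y of key1 in the frame of rack between -0.01 and 0.01 m)) and ((angle between key2's own z axis and vertical below 0.1 rad and horizontal distance between key2 and lock_mouth below 0.006 m and z of key2 in the frame of lock_mouth below 0.0045 m) or (z of key2 in the frame of rack between 0.052 and 0.068 m and angle between key2's own z axis and vertical below 0.2 rad and x of key2 in the frame of rack between -0.08 and 0.08 m and y of key2 in the frame of rack between -0.01 and 0.01 m)) and ((angle between key3's own z axis and vertical below 0.1 rad and horizontal distance between key3 and lock_mouth below 0.006 m and z of key3 in the frame of lock_mouth below 0.0045 m) or (z of key3 in the frame of rack between 0.052 and 0.068 m and angle between key3's own z axis and vertical below 0.2 rad and x of key3 in the frame of rack between -0.08 and 0.08 m and y of key3 in the frame of rack between -0.01 and 0.01 m)) and linear speed of each of boat_plate, cassette1, cassette2, bar, key1, key2, key3 below 0.02 m/s); the robot touches nothing.
It fails at once if the printed boat's plate is tipped over (angle between boat_plate's own z axis and vertical above 0.6 rad).
It fails at once if the lock is turned by pushing at its cam or barrel instead of with a key standing in it (value of joint lock above 0.6 rad and not (distance between lock_mouth and key1 below 0.03 m or distance between lock_mouth and key2 below 0.03 m or distance between lock_mouth and key3 below 0.03 m)).
It fails at once if the loose boat, glue bottle or jar is knocked more than 3 cm away (distance of any of loose_boat, glue, jar from where it was at the start of the episode above 0.03 m).
Of cassette1, cassette2 only 1 to 2 are there at a start; the rules pass over those that are not, and their reading is None.
At some moment in a run one of bar may be knocked a few centimetres aside while the robot is not near it.
It also fails if it takes over 210 s, if anything falls off the work surface, if the arm or the gripper's body presses on something with over 40 N, if the wrist force passes 120 N, or if a joint passes its speed limit or range.

ROBOT

A 6-joint arm with a two-finger parallel gripper is mounted at the origin on the work surface. World frame = base frame: x ahead of the robot, y to its left, z up, the work surface at z = 0. Lengths are in mm, angles in degrees, forces in N, time in s.
With the tool pointing down it reaches from about 425 to 950 mm from the base axis. Payload 3.5 kg.
Tool frame: the origin (TCP) lies between the finger pads; the fingertips stand 11 mm ahead of it and the grasp point (between the pads) lies 8 mm behind it; z points along the fingers, y is the line along which they close (so a half turn about z gives the same grasp; the last joint's range is limited). The gripper opens to 85 mm and grips with 20 to 120 N. Pads are 22 mm wide; open, the fingers measure 114 mm over their backs; the gripper's body (76 mm by 85 mm) begins 54 mm behind the grasp point. The pads swing forward as they close: fully open they stand 13 mm farther back than shut.
Start: joints at [55.405, 16.404, 90.338, -0, 73.258, -8.594], TCP at [295.872, 606.684, 242.325] pointing down, gripper open.
Joint ranges: [-158.93, 158.93], [-51.34, 127.21], [12.03, 142.37], [-87.48, 267.48], [13.55, 161.25], [-162.69, 162.69]. Speed limits (degrees/s): [159.86, 159.86, 180, 180, 180, 180].

INTERFACE

Orientations are given as [roll, pitch, yaw] about the fixed x, y, z axes, in that order (R = Rz(yaw) Ry(pitch) Rx(roll)).
In Python, from bench import bot gives the robot as it stands. The module is installed in compiled form; this text tells all that it offers.
- The arm moves only by the tool carry_out, never from a script. Its argument "series" is a list that holds one entry, the list of rows, each a list of 7 numbers: the turn, a rotation vector about the world's x, y, z in degrees, then the shift along the world's x, y, z in mm, then the closure in counts, from 0 (fully open) to 255 (shut). A call has 1 to 5 rows; each row is the pose to reach, as a shift and turn from the pose commanded when the call began; what a row does not reach only later rows make up. A row lasts 1/10 s, in which the tool goes at most 50 mm and 8.59 degrees, less where a joint would pass 70% of its speed; a pose out of reach is approached as far as the arm can. A call with a gripper value outside its range is refused whole. The fingers move at their own pace and stop on an object; the grip force is fixed at half the most. Time passes only in rows, so rows that repeat a pose let the fingers close. It gives the time, the measured TCP pose, the force, the opening and the grip force at its end, in the units of the state.
- bot.state(): the state, without advancing time (a new reading comes with each control period).
- bot.read_camera(name): name is "scene" or "top"; returns (picture, depth): 420x560x3 uint8, red, green, blue; 420x560 float32, mm along the optical axis (not along the pixel's ray), 0 where there is no reading.
- bot.calibration(name): a dict with "camera_matrix" (3x3 intrinsics, pixels), "extrinsics" (4x4, takes a point from camera to world coordinates). Camera axes: x right, y down, z forward; pixel columns grow to the right and rows downward; lengths in mm; the calibration is good to about 2 mm. A picture is of the moment at which its call begins. calibration takes no time and is no camera call.
- bot.sign_off(): hands the job in; it is judged then, once.
The state is a dict: "t": time; "qpos": joint angles; "qvel": joint speeds; "joint_torque": joint torques, N m; "eef_pos": TCP position; "ee_rot": TCP orientation; "force": force on the tool from outside, world axes, zero at the start; "wrist_torque": the same for the moment, N m; "grip_width": finger opening in mm; "finger_force": force on a finger pad.
Only numpy, scipy, OpenCV 4.12 (cv2) and the standard library are available. Lean on these libraries where they do the work, as an engineer would, in place of code of your own. Each camera call takes 0.05 s, during which the arm holds its last target. There are 200 camera calls.

## Working session

There is one attempt and no reset: what is moved stays moved. The work goes in short steps, Python scripts to look and compute and a tool call to move; the robot and the scene stay as the last step left them, time stands still between calls to the robot, and variables do not carry over. Pictures are saved under pics/ and viewed, at most 14 in all, crops included, and the job is handed in when it is done.

Besides the shell and the picture viewer there is one more tool, called after "Request:" as a command line: name --argument value ..., lists and objects as JSON in quotes. carry_out: Moves the arm, as the interface text tells. Its arguments: {"type":"object","properties":{"series":{"type":"array","items":{"type":"array","items":{"type":"array","items":{"type":"number"}}}}},"required":["series"]}

```bash
mkdir -p pics; cat > h.py <<'E'
import numpy as np, cv2
from bench import bot
def cap(n):
    im,d=bot.read_camera(n); np.savez(f'{n}.npz',im=im,d=d); return im,d
def cal(n):
    c=bot.calibration(n); return np.array(c['camera_matrix']),np.array(c['extrinsics'])
def cloud(n,d):
    K,E=cal(n); v,u=np.mgrid[:d.shape[0],:d.shape[1]]
    p=np.stack([(u-K[0,2])/K[0,0]*d,(v-K[1,2])/K[1,1]*d,d],-1)
    P=p@E[:3,:3].T+E[:3,3]; P[d==0]=np.nan; return P
def ray(n,u,v,z):
    K,E=cal(n); r=E[:3,:3]@np.array([(u-K[0,2])/K[0,0],(v-K[1,2])/K[1,1],1]); o=E[:3,3]
    return o+r*(z-o[2])/r[2]
def save(im,name): cv2.imwrite(f'pics/{name}.png',im[:,:,::-1])
E
python3 - <<'E'
from h import *
for n in('scene','top'):
    im,d=cap(n); save(im,n+'0'); K,E=cal(n); print(n,K.round(1).tolist(),E.round(3).tolist())
print(bot.state())
E
```

```text
scene [[444.9, 0.0, 279.4], [0.0, 444.9, 213.0], [0.0, 0.0, 1.0]] [[-0.821, 0.31, -0.479, 1221.241], [0.57, 0.476, -0.669, 938.362], [0.02, -0.823, -0.568, 888.633], [0.0, 0.0, 0.0, 1.0]]
top [[470.0, 0.0, 280.5], [0.0, 470.0, 202.1], [0.0, 0.0, 1.0]] [[-0.021, -0.997, 0.07, 452.45], [-1.0, 0.022, 0.016, -17.052], [-0.018, -0.07, -0.997, 1386.219], [0.0, 0.0, 0.0, 1.0]]
{'t': 0.1, 'qpos': array([ 5.54046409e+01,  1.64513112e+01,  9.04142395e+01,  1.09997234e-03,
        7.32595764e+01, -8.59479014e+00]), 'qvel': array([ 0.03163762, -0.04687235, -0.29164368,  0.04217846, -0.0848    ,
       -0.00722847]), 'joint_torque': array([ 8.02229933e-04, -4.07298732e+01, -2.93697792e+01, -1.13988488e-04,
        3.45434601e-03,  2.14194188e-06]), 'eef_pos': array([295.55177564, 606.21924948, 241.05289562]), 'ee_rot': array([-1.79876435e+02, -1.97404904e-02,  1.53999092e+02]), 'force': array([ 0.14110712, -0.08405753, -0.60516511]), 'wrist_torque': array([ 0.04858819,  0.00739518, -0.03147994]), 'finger_force': 0.0, 'grip_width': 85.58115279136362}
```

```bash
cd pics && ls
```

```text
scene0.png
top0.png
```

View pics/top0.png

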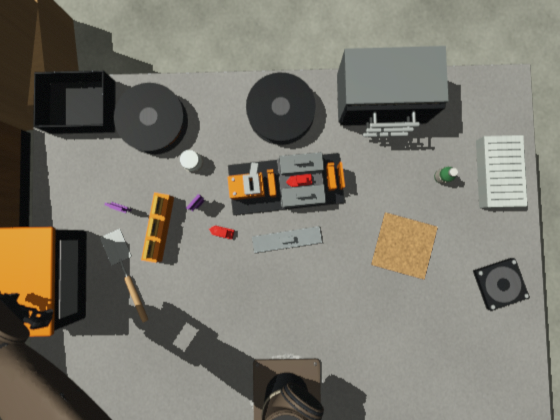

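View pics/scene0.png

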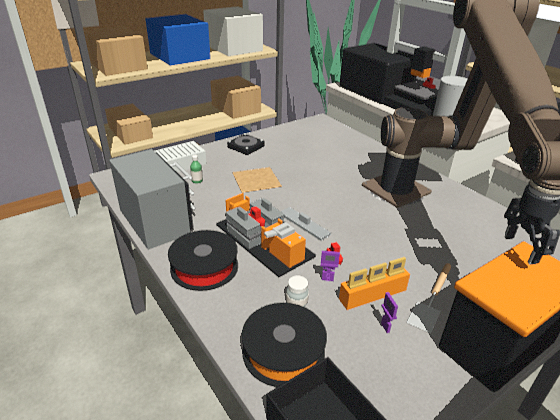

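```bash
python3 - <<'E'
from h import *
z=np.load('top.npz'); im,d=z['im'],z['d']; P=cloud('top',d)
hsv=cv2.cvtColor(im,cv2.COLOR_RGB2HSV)
print('bench z',np.nanmedian(P[330:380,420:480,2]))
def comps(m,name,lo,hi,box,amin=15):
    x0,y0,x1,y1=box; k=np.zeros(m.shape,np.uint8); k[y0:y1,x0:x1]=1
    m=(m&(P[...,2]>lo)&(P[...,2]<hi)).astype(np.uint8)*k
    n,l,s,c=cv2.connectedComponentsWithStats(m)
    for i in range(1,n):
        if s[i,4]<amin: continue
        q=P[l==i]; r=cv2.minAreaRect(q[:,:2].astype(np.float32))
        print(name,'px',c[i].round(),'n',s[i,4],'med',np.median(q,0).round(1),'rect',np.round(r[0],1),np.round(r[1],1),round(r[2],1))
al=np.ones(d.shape,bool)
orange=(hsv[...,0]>8)&(hsv[...,0]<20)&(hsv[...,1]>150)
red=((hsv[...,0]<6)|(hsv[...,0]>174))&(hsv[...,1]>150)
C=(220,140,360,220)
comps(orange,'orange',40,130,C); comps(red,'red',20,200,C)
comps(al,'h>105',100,160,C,5)
comps(al,'h 92-110 (fins)',85,125,C,8)
comps(al,'h 76-92',66,88,C)
comps(orange,'rack',30,80,(130,180,185,270))
comps(al,'keys',80,140,(130,180,185,270),5)
comps(al,'bar',7,20,(245,220,330,260)); comps(al,'bargrip',25,60,(245,220,330,260),5)
comps(orange|((hsv[...,1]>80)&(hsv[...,0]<30)),'mat',-5,12,(360,200,450,290))
comps(red,'loose',5,80,(200,215,245,245))
v=im[135:255,220:360]; save(cv2.resize(v,None,fx=4,fy=4,interpolation=cv2.INTER_CUBIC),'c1')
K=im[185:270,100:215]; save(cv2.resize(K,None,fx=5,fy=5,interpolation=cv2.INTER_CUBIC),'c2')
E
```

```text
bench z -0.7822768943246956
orange px [331. 176.] n 187 med [ 614.2 -138.4   77.8] rect [ 614.5 -139.6] [70.  16.9] 4.9
orange px [341. 175.] n 105 med [ 615.8 -166.    86. ] rect [ 617.7 -167.4] [71.2  6.4] 5.1
orange px [271. 183.] n 160 med [598.9  29.4  77.8] rect [599.8  29.4] [70.5 15.9] 5.0
orange px [242. 187.] n 424 med [586.2 118.4  89.1] rect [592.8 101.1] [60.5 94.3] 5.4
red px [300. 180.] n 255 med [605.1 -50.9  71.1] rect [607.7 -50. ] [32.9 70.8] 7.6
h>105 px [301. 161.] n 75 med [653.  -54.8 111.3] rect [653.3 -54.7] [12.7 38.4] 2.3
h>105 px [251. 181.] n 283 med [603.1  78.6 103.5] rect [610.3  85.2] [84.4 42.6] 3.8
h>105 px [303. 179.] n 24 med [605.  -59.1 102.2] rect [605.1 -58.4] [17.3 19.2] 17.5
h>105 px [303. 195.] n 70 med [560.7 -57.9 111.5] rect [561.1 -58. ] [11.9 38.9] 3.7
h 92-110 (fins) px [313. 156.] n 20 med [669.6 -89.1  86.6] rect [672.5 -89.1] [14.5 22.1] 0.8
h 92-110 (fins) px [290. 156.] n 8 med [672.5 -23.7  86.7] rect [672.7 -24.4] [ 4.5 11.6] 20.3
h 92-110 (fins) px [302. 163.] n 159 med [650.1 -55.8  92.6] rect [650.8 -60.8] [61.4 47.8] 88.9
h
[... 2099 characters left out ...]

rack px [159. 228.] n 750 med [480.1 349.9  60.9] rect [483.3 361. ] [ 45.8 191.1] 78.9
keys px [156. 205.] n 104 med [542.5 347.7 105.1] rect [543.  349.2] [10.  49.4] 79.1
keys px [151. 227.] n 106 med [482.3 359.5 104.9] rect [481.9 360.6] [10.9 49.8] 80.6
keys px [147. 249.] n 109 med [421.9 371.3 104.7] rect [421.4 373.4] [10.8 48.1] 78.8
bar px [286. 239.] n 1001 med [439.8  -8.8  11.9] rect [441.   -9.7] [ 51.1 199.9] 6.9
bargrip px [286. 240.] n 69 med [439.   -8.7  37.4] rect [439.8  -9.5] [13.9 39.1] 7.7
mat px [404. 246.] n 2971 med [ 415.1 -352.6    3.6] rect [ 415.7 -353.3] [161.6 159. ] 73.4
loose px [222. 232.] n 211 med [465.9 173.8  18. ] rect [466.3 179.4] [68.1 27.9] 75.8
```

View pics/c1.png

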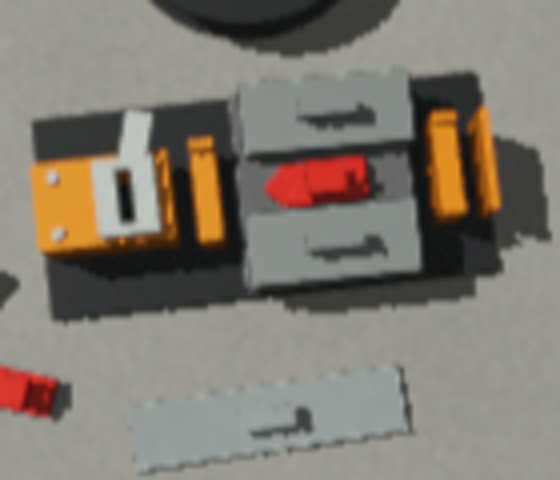

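View pics/c2.png

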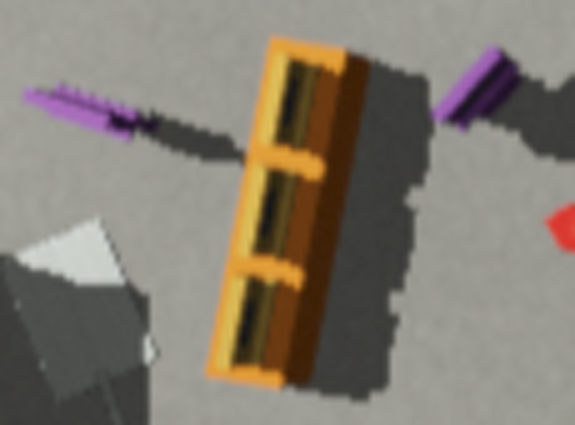

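Top view: the caddy is at (285,182). Its lock slot is at (251,183), and the saddles are at (271,183) and (331,176). The two cassettes have fins at (301,161) and (301,195), with the boat's cabin between them at (301,179). The bar is at (286,239), the mat at (404,246) and the rack at (157,228), with brass keys at (156,205), (151,227) and (147,249).

Things that could be mistaken for the targets: the red loose boat at (222,232) for the boat plate's boat, and the purple keys at (117,207) and (195,202) for the brass ones. The crops c1 and c2 confirm the choice. I'll take the far cassette (fin at 301,161) first.

Request:
carry_out --series '[[[0,0,-29.5,119,-220,0,0],[0,0,-29.5,119,-220,0,0],[0,0,-29.5,119,-220,0,0],[0,0,-29.5,119,-220,0,0],[0,0,-29.5,119,-220,0,0]]]'

```text
t: 0.6
eef_pos: [415.1, 384.9, 241.8]
ee_rot: [-180.0, 0.0, 124.5]
force: [0.6, -0.3, 0.5]
grip_width: 85.3
finger_force: 0.0
```

Request:
carry_out --series '[[[0,0,-29.5,119,-220,0,165],[0,0,-29.5,119,-220,0,165],[0,0,-29.5,119,-220,0,165],[0,0,-29.5,119,-220,0,165],[0,0,-29.5,119,-220,0,165]]]'

```text
t: 1.1
eef_pos: [534.1, 165.0, 241.9]
ee_rot: [-180.0, -0.0, 94.9]
force: [0.5, 0.6, -0.2]
grip_width: 30.4
finger_force: 0.0
```

Request:
carry_out --series '[[[0,0,0,119,-220,0,165],[0,0,0,119,-220,0,165],[0,0,0,119,-220,0,165],[0,0,0,119,-220,0,165],[0,0,0,119,-220,0,165]]]'

```text
t: 1.6
eef_pos: [653.1, -54.9, 241.7]
ee_rot: [-180.0, -0.0, 95.0]
force: [0.0, 0.5, 0.1]
grip_width: 29.9
finger_force: 0.0
```

Request:
carry_out --series '[[[0,0,0,0,0,-42,165],[0,0,0,0,0,-42,165],[0,0,0,0,0,-42,165]]]'

```text
t: 1.9
eef_pos: [651.4, -52.4, 198.4]
ee_rot: [-179.7, -0.1, 95.0]
force: [0.6, -0.5, 0.3]
grip_width: 30.1
finger_force: 0.0
```

```bash
python3 - <<'E'
from h import *
z=np.load('top.npz'); im,d=z['im'],z['d']
g=cv2.cvtColor(im,cv2.COLOR_RGB2GRAY).astype(float)
sub=g[172:196,240:262]; print(sub.astype(int)[:, 4:18])
m=(sub<60); v,u=np.nonzero(m); print(u.mean()+240,v.mean()+172,m.sum(), ray('top',u.mean()+240,v.mean()+172,104))
th=np.radians(5); o=np.array([607,-55.1])
print('pred mouth',o+140*np.array([-np.sin(th),np.cos(th)]))
E
```

```text
[[ 53  55  56  59  61 100 185 192 193 192 193 190 155  86]
 [ 72  82  85  95 101 124 187 192 193 192 193 189 157 129]
 [137 145 146 153 157 164 189 192 193 192 193 191 179 170]
 [182 185 185 185 187 186 190 191 193 192 193 192 191 184]
 [192 193 193 191 181 171 170 168 181 191 192 193 193 186]
 [192 194 193 190 157 121 113 103 146 188 191 193 193 187]
 [192 194 193 189 140  72  55  52 103 186 192 194 192 188]
 [191 194 193 190 149  69  40  43  95 185 191 193 192 188]
 [191 194 193 191 162  73  37  39  85 176 190 194 192 189]
 [192 194 192 192 174  79  27  27  72 160 188 193 192 190]
 [192 194 193 194 186  86  22  22  63 148 188 193 192 192]
 [192 193 193 194 187  95  29  20  54 132 186 193 192 193]
 [192 193 193 194 188 104  34  20  50 129 186 192 192 193]
 [192 193 194 194 188 118  42  21  44 120 187 193 193 193]
 [192 193 194 193 189 131  48  21  35 106 186 192 193 192]
 [191 193 195 193 189 135  51  20  30  99 186 192 193 192]
 [189 193 195 193 190 149  59  19  24  90 185 192 193 192]
 [187 192 195 192 191 163  73  36  39  90 177 191 194 192]
 [184 192 195 192 193 176 114  96  99 131 176 191 194 191]
 [181 191 194 192 194 190 165 161 161 174 188 190 192 189]
 [180 190 192 190 192 192 188 186 177 172 171 170 166 164]
 [169 173 172 167 167 164 164 161 141 123 121 118 105  99]
 [154 151 125 105 101  99 125  93  79  76  92  91  75  63]
 [142 138  99  75  64  74 118  69  54  56  82  83  64  45]]
251.0625 184.16666666666666 48 [594.05472381  83.63197069 104.        ]
pred mouth [594.79819602  84.36725773]
```

Request:
carry_out --series '[[[0,0,0,0,0,-50,165],[0,0,0,0,0,-80,165],[0,0,0,0,0,-95,165],[0,0,0,0,0,-95,165]]]'

```text
t: 2.3
eef_pos: [651.7, -51.7, 104.2]
ee_rot: [-179.8, -0.1, 95.1]
force: [0.3, 0.0, 0.1]
grip_width: 29.9
finger_force: 0.0
```

Request:
carry_out --series '[[[0,0,0,0,0,0,165],[0,0,0,0,0,0,165]]]'

```text
t: 2.5
eef_pos: [654.5, -53.1, 108.6]
ee_rot: [179.7, 0.1, 95.0]
force: [-0.3, -0.8, 0.5]
grip_width: 30.2
finger_force: 0.0
```

```bash
python3 - <<'E'
from h import *
s=bot.state(); print(s['eef_pos'],s['qpos'],s['qvel'])
im,d=cap('top'); P=cloud('top',d)
c=im[145:225,270:335]; save(cv2.resize(c,None,fx=7,fy=7,interpolation=cv2.INTER_CUBIC),'g1')
E
```

```text
[654.54970388 -53.07336187 108.55564793] [-1.34746040e+01  2.15853691e+01  9.85670017e+01  1.96404380e-03
  5.95504898e+01 -1.85035504e+01] [-0.21453097  0.00474426  0.17422176  0.16383218 -0.12534874 -0.00686446]
```

View pics/g1.png

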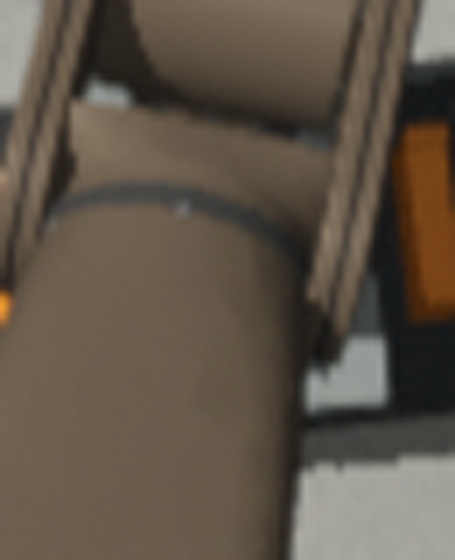

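Request:
carry_out --series '[[[0,0,0,0,0,0,165],[0,0,0,0,0,0,165],[0,0,0,0,0,0,165]]]'

```text
t: 2.85
eef_pos: [652.9, -53.1, 105.8]
ee_rot: [180.0, 0.0, 95.0]
force: [-0.8, -0.6, 0.1]
grip_width: 30.5
finger_force: 0.0
```

Request:
carry_out --series '[[[0,0,0,0,0,0,165]]]'

```text
t: 2.95
eef_pos: [652.7, -53.1, 105.4]
ee_rot: [180.0, 0.0, 95.0]
force: [0.9, -0.5, 0.6]
grip_width: 30.1
finger_force: 0.0
```

Request:
carry_out --series '[[[0,0,0,0,0,0,165]]]'

```text
t: 3.05
eef_pos: [652.6, -53.0, 105.2]
ee_rot: [-180.0, -0.0, 95.0]
force: [0.2, 0.4, 0.2]
grip_width: 30.3
finger_force: 0.0
```

Request:
carry_out --series '[[[0,0,0,0,0,0,165]]]'

```text
t: 3.15
eef_pos: [652.6, -53.0, 105.2]
ee_rot: [-180.0, -0.0, 95.0]
force: [-0.2, 0.8, 0.3]
grip_width: 29.8
finger_force: 0.0
```

Request:
carry_out --series '[[[0,0,0,0.5,-1.5,-8,165],[0,0,0,0.5,-1.5,-8,165],[0,0,0,0.5,-1.5,-8,165]]]'

```text
t: 3.45
eef_pos: [652.7, -54.5, 96.5]
ee_rot: [-179.9, -0.0, 95.0]
force: [-0.3, -0.1, 0.6]
grip_width: 30.2
finger_force: 0.0
```

Request:
carry_out --series '[[[0,0,0,0,0,0,255],[0,0,0,0,0,0,255],[0,0,0,0,0,0,255],[0,0,0,0,0,0,255],[0,0,0,0,0,0,255]]]'

```text
t: 3.95
eef_pos: [653.2, -54.5, 97.4]
ee_rot: [180.0, 0.0, 95.0]
force: [0.4, -0.1, -0.1]
grip_width: 11.0
finger_force: 59.2
```

Request:
carry_out --series '[[[0,0,0,0,0,10,255],[0,0,0,0,0,30,255],[0,0,0,0,0,60,255],[0,0,0,0,0,60,255],[0,0,0,0,0,60,255]]]'

```text
t: 4.45
eef_pos: [653.4, -54.5, 157.7]
ee_rot: [179.9, 0.0, 95.0]
force: [-0.3, 0.0, -3.1]
grip_width: 10.7
finger_force: 59.0
```

Request:
carry_out --series '[[[0,0,0,-13,-215,0,255],[0,0,0,-13,-215,0,255],[0,0,0,-13,-215,0,255],[0,0,0,-13,-215,0,255],[0,0,0,-13,-215,0,255]]]'

```text
t: 4.95
eef_pos: [638.1, -274.1, 154.5]
ee_rot: [-179.8, -0.0, 94.8]
force: [-0.1, -0.5, -3.7]
grip_width: 10.9
finger_force: 58.8
```

Request:
carry_out --series '[[[0,0,0,0,0,-40,255],[0,0,0,0,0,-80,255],[0,0,0,0,0,-108,255],[0,0,0,0,0,-108,255],[0,0,0,0,0,-108,255]]]'

```text
t: 5.45
eef_pos: [639.1, -268.4, 47.0]
ee_rot: [-179.8, -0.1, 95.0]
force: [0.5, -0.1, -3.4]
grip_width: 11.1
finger_force: 62.5
```

Request:
carry_out --series '[[[0,0,0,0,0,-4,255],[0,0,0,0,0,-5.5,255],[0,0,0,0,0,-5.5,255]]]'

```text
t: 5.75
eef_pos: [640.0, -269.2, 43.6]
ee_rot: [-180.0, -0.0, 95.0]
force: [-0.2, -0.4, -3.0]
grip_width: 10.6
finger_force: 62.5
```

Request:
carry_out --series '[[[0,0,0,0,0,-1,255],[0,0,0,0,0,-1,165],[0,0,0,0,0,-1,165],[0,0,0,0,0,40,165],[0,0,0,0,0,90,165]]]'

```text
t: 6.25
eef_pos: [638.5, -268.6, 131.9]
ee_rot: [-179.7, -0.2, 95.0]
force: [1.5, -0.8, 1.1]
grip_width: 30.4
finger_force: 0.0
```

Request:
carry_out --series '[[[0,0,0,0,0,30,165],[0,0,0,-79,212,30,165],[0,0,0,-79,212,30,165],[0,0,0,-79,212,30,165],[0,0,0,-79,212,30,165]]]'

```text
t: 6.75
eef_pos: [570.0, -80.8, 165.0]
ee_rot: [179.9, 0.0, 95.0]
force: [0.8, 0.4, 0.9]
grip_width: 30.2
finger_force: 0.0
```

Request:
carry_out --series '[[[0,0,0,-19,50,0,165],[0,0,0,-19,50,0,165],[0,0,0,-19,50,0,165],[0,0,0,-19,50,0,165],[0,0,0,-19,50,0,165]]]'

```text
t: 7.25
eef_pos: [552.2, -33.5, 164.3]
ee_rot: [179.9, 0.0, 94.9]
force: [0.7, -0.4, 0.2]
grip_width: 30.1
finger_force: 0.0
```

```bash
python3 - <<'E'
from h import *
print(bot.state()['eef_pos'])
E
```

```text
[552.21537641 -33.51055208 164.33026119]
```

Request:
carry_out --series '[[[0,0,0,8.8,-23.7,0,165],[0,0,0,8.8,-23.7,-30,165],[0,0,0,8.8,-23.7,-58,165],[0,0,0,8.8,-23.7,-58,165],[0,0,0,8.8,-23.7,-58,165]]]'

```text
t: 7.75
eef_pos: [560.2, -56.7, 105.6]
ee_rot: [-179.9, -0.0, 94.9]
force: [0.8, -0.2, 0.1]
grip_width: 30.0
finger_force: 0.0
```

Request:
carry_out --series '[[[0,0,0,0,0,0,165],[0,0,0,0,0,0,165]]]'

```text
t: 7.95
eef_pos: [561.5, -56.3, 107.8]
ee_rot: [179.8, 0.1, 95.0]
force: [0.8, 0.5, 0.3]
grip_width: 30.2
finger_force: 0.0
```

Request:
carry_out --series '[[[0,0,0,0,-0.5,-9,165],[0,0,0,0,-0.5,-9,165],[0,0,0,0,-0.5,-9,165],[0,0,0,0,-0.5,-9,165]]]'

```text
t: 8.35
eef_pos: [560.2, -56.2, 96.9]
ee_rot: [180.0, 0.0, 95.0]
force: [-0.2, 0.1, 0.1]
grip_width: 30.2
finger_force: 0.0
```

Request:
carry_out --series '[[[0,0,0,0,0,0,255],[0,0,0,0,0,0,255],[0,0,0,0,0,0,255],[0,0,0,0,0,0,255],[0,0,0,0,0,0,255]]]'

```text
t: 8.85
eef_pos: [560.4, -56.3, 97.0]
ee_rot: [180.0, 0.0, 95.0]
force: [-0.1, -0.8, 0.8]
grip_width: 10.7
finger_force: 59.5
```

Request:
carry_out --series '[[[0,0,0,0,0,10,255],[0,0,0,0,0,30,255],[0,0,0,0,0,60,255],[0,0,0,0,0,60,255],[0,0,0,0,0,60,255]]]'

```text
t: 9.35
eef_pos: [560.1, -56.3, 156.9]
ee_rot: [180.0, 0.0, 95.0]
force: [-0.2, -0.4, -2.9]
grip_width: 11.3
finger_force: 59.3
```

Request:
carry_out --series '[[[0,0,0,-1,-213,0,255],[0,0,0,-1,-213,0,255],[0,0,0,-1,-213,0,255],[0,0,0,-1,-213,0,255],[0,0,0,-1,-213,0,255]]]'

```text
t: 9.85
eef_pos: [557.6, -273.6, 154.4]
ee_rot: [-179.8, -0.0, 94.8]
force: [0.3, -0.0, -1.9]
grip_width: 11.5
finger_force: 59.2
```

Request:
carry_out --series '[[[0,0,0,0,0,-40,255],[0,0,0,0,0,-80,255],[0,0,0,0,0,-108,255],[0,0,0,0,0,-108,255],[0,0,0,0,0,-108,255]]]'

```text
t: 10.35
eef_pos: [558.0, -268.0, 46.7]
ee_rot: [-179.8, -0.2, 95.0]
force: [-0.0, 0.5, -1.7]
grip_width: 10.9
finger_force: 68.7
```

Request:
carry_out --series '[[[0,0,0,0,0,0,255],[0,0,0,0,0,0,255],[0,0,0,0,0,0,255]]]'

```text
t: 10.65
eef_pos: [559.3, -269.3, 49.3]
ee_rot: [180.0, 0.0, 95.0]
force: [0.5, -0.0, -2.5]
grip_width: 11.0
finger_force: 68.7
```

Request:
carry_out --series '[[[0,0,0,0,0,-6.5,255],[0,0,0,0,0,-6.5,255],[0,0,0,0,0,-6.5,255],[0,0,0,0,0,-6.5,165],[0,0,0,0,0,-6.5,165]]]'

```text
t: 11.15
eef_pos: [559.7, -269.7, 43.1]
ee_rot: [179.9, 0.1, 95.0]
force: [-0.1, -0.1, -0.2]
grip_width: 30.4
finger_force: 0.0
```

Request:
carry_out --series '[[[0,0,0,0,0,30,165],[0,0,0,0,0,70,165],[0,0,0,0,0,115,100],[0,0,0,0,0,115,0],[0,0,0,0,0,115,0]]]'

```text
t: 11.65
eef_pos: [560.3, -270.1, 160.0]
ee_rot: [179.8, 0.2, 95.0]
force: [0.0, 1.1, -1.0]
grip_width: 72.7
finger_force: 0.0
```

Request:
carry_out --series '[[[0,0,42,46,190,0,0],[0,0,42,46,190,0,0],[0,0,42,46,190,0,0],[0,0,42,46,190,0,0],[0,0,42,46,190,0,0]]]'

```text
t: 12.15
eef_pos: [604.6, -73.7, 155.2]
ee_rot: [-180.0, -0.2, 137.7]
force: [-0.1, -0.7, 0.4]
grip_width: 85.3
finger_force: 0.0
```

Request:
carry_out --series '[[[0,0,42,0,24,0,0],[0,0,42,0,24,0,0],[0,0,42,0,24,0,0],[0,0,42,0,24,0,0],[0,0,42,0,24,0,0]]]'

```text
t: 12.65
eef_pos: [604.0, -54.8, 155.1]
ee_rot: [180.0, -0.2, 179.3]
force: [-0.8, -0.2, -0.1]
grip_width: 85.1
finger_force: 0.0
```

Request:
carry_out --series '[[[0,0,6,0,0,0,0],[0,0,6,0,0,0,0],[0,0,6,0,0,0,0],[0,0,6,0,0,0,0],[0,0,6,0,0,0,0]]]'

```text
t: 13.15
eef_pos: [605.0, -55.3, 157.0]
ee_rot: [180.0, -0.0, -175.1]
force: [0.3, 0.4, 0.1]
grip_width: 85.3
finger_force: 0.0
```

Request:
carry_out --series '[[[0,0,0,0,0.5,-40,0],[0,0,0,0,0.5,-65,0],[0,0,0,0,0.5,-65,0],[0,0,0,0,0.5,-65,0],[0,0,0,0,0.5,-65,0]]]'

```text
t: 13.65
eef_pos: [606.6, -55.2, 94.4]
ee_rot: [-179.9, 0.2, -175.0]
force: [-0.1, -0.5, 0.3]
grip_width: 85.6
finger_force: 0.0
```

Request:
carry_out --series '[[[0,0,0,0,0,-6,0],[0,0,0,0,0,-6,0],[0,0,0,0,0,-6,0],[0,0,0,0,0,-6,0]]]'

```text
t: 14.05
eef_pos: [605.3, -54.8, 86.7]
ee_rot: [-180.0, 0.0, -175.0]
force: [-0.7, 0.2, 0.0]
grip_width: 85.2
finger_force: 0.0
```

Request:
carry_out --series '[[[0,0,0,0,0,0,255],[0,0,0,0,0,0,255],[0,0,0,0,0,0,255],[0,0,0,0,0,0,255],[0,0,0,0,0,0,255]]]'

```text
t: 14.55
eef_pos: [605.4, -54.9, 86.6]
ee_rot: [-180.0, 0.0, -175.0]
force: [0.5, 0.6, -1.3]
grip_width: 24.6
finger_force: 60.9
```

Request:
carry_out --series '[[[0,0,0,0,0,10,255],[0,0,0,0,0,30,255],[0,0,0,0,0,60,255],[0,0,0,0,0,90,255],[0,0,0,0,0,90,255]]]'

```text
t: 15.05
eef_pos: [607.8, -55.4, 181.5]
ee_rot: [-179.8, 0.5, -175.0]
force: [0.4, -0.2, -2.1]
grip_width: 24.9
finger_force: 60.6
```

Request:
carry_out --series '[[[0,0,0,-19,-30,0,255],[0,0,0,-38,-60,0,255],[0,0,0,-57,-90,0,255],[0,0,0,-76,-119,0,255],[0,0,0,-95,-149,0,255]]]'

```text
t: 15.55
eef_pos: [508.1, -204.0, 173.9]
ee_rot: [179.9, -0.2, -175.0]
force: [1.3, -1.3, -3.3]
grip_width: 24.9
finger_force: 60.5
```

Request:
carry_out --series '[[[0,0,0,-19,-30,0,255],[0,0,0,-38,-60,0,255],[0,0,0,-57,-90,0,255],[0,0,0,-76,-119,0,255],[0,0,0,-95,-149,0,255]]]'

```text
t: 16.05
eef_pos: [413.4, -352.8, 173.9]
ee_rot: [179.8, -0.1, -175.0]
force: [-0.0, -0.0, -3.2]
grip_width: 24.7
finger_force: 60.5
```

Request:
carry_out --series '[[[0,0,0,0,0,-30,255],[0,0,0,0,0,-60,255],[0,0,0,0,0,-90,255],[0,0,0,0,0,-110,255],[0,0,0,0,0,-115,255]]]'

```text
t: 16.55
eef_pos: [412.5, -349.7, 56.3]
ee_rot: [179.5, -0.3, -175.0]
force: [0.6, 0.0, -4.3]
grip_width: 25.0
finger_force: 60.5
```

Request:
carry_out --series '[[[0,0,0,0,0,0,255],[0,0,0,0,0,0,255],[0,0,0,0,0,0,255],[0,0,0,0,0,0,255]]]'

```text
t: 16.95
eef_pos: [415.8, -353.5, 62.7]
ee_rot: [-179.9, 0.1, -175.0]
force: [1.3, 0.1, -3.4]
grip_width: 25.0
finger_force: 60.5
```

Request:
carry_out --series '[[[0,0,0,0,0,-6,255],[0,0,0,0,0,-10,255],[0,0,0,0,0,-10,255],[0,0,0,0,0,-10,255],[0,0,0,0,0,-10,255]]]'

```text
t: 17.45
eef_pos: [415.2, -352.8, 51.3]
ee_rot: [-180.0, 0.0, -175.0]
force: [0.1, -0.1, -3.6]
grip_width: 25.2
finger_force: 60.6
```

Request:
carry_out --series '[[[0,0,0,0,0,-2.5,255],[0,0,0,0,0,-2.5,255],[0,0,0,0,0,-2.5,255]]]'

```text
t: 17.75
eef_pos: [415.1, -352.8, 48.8]
ee_rot: [180.0, -0.0, -175.0]
force: [-0.8, 0.2, -4.3]
grip_width: 24.7
finger_force: 60.6
```

Request:
carry_out --series '[[[0,0,0,0,0,-0.8,255],[0,0,0,0,0,-0.8,0],[0,0,0,0,0,-0.8,0],[0,0,0,0,0,-0.8,0],[0,0,0,0,0,-0.8,0]]]'

```text
t: 18.25
eef_pos: [415.4, -353.1, 48.4]
ee_rot: [-180.0, 0.0, -175.0]
force: [-0.5, -0.1, 0.4]
grip_width: 81.1
finger_force: 0.0
```

Request:
carry_out --series '[[[0,0,0,0,0,30,0],[0,0,0,0,0,70,0],[0,0,0,0,0,110,0],[0,0,-8,0,0,110,165],[0,0,-16,0,0,110,165]]]'

```text
t: 18.75
eef_pos: [416.0, -353.8, 160.6]
ee_rot: [-179.8, 0.2, 168.7]
force: [0.1, -0.2, -0.4]
grip_width: 59.0
finger_force: 0.0
```

Request:
carry_out --series '[[[0,0,-42,145,83,0,165],[0,0,-42,145,83,0,165],[0,0,-42,145,83,0,165],[0,0,-42,145,83,0,165],[0,0,-42,145,83,0,165]]]'

```text
t: 19.25
eef_pos: [562.9, -267.6, 158.1]
ee_rot: [179.9, 0.0, 127.5]
force: [-0.5, -0.7, -1.2]
grip_width: 30.1
finger_force: 0.0
```

Request:
carry_out --series '[[[0,0,-32,0,0,0,165],[0,0,-32,0,0,0,165],[0,0,-32,0,0,0,165],[0,0,-32,0,0,0,165],[0,0,-32,0,0,0,165]]]'

```text
t: 19.75
eef_pos: [560.2, -269.8, 158.0]
ee_rot: [180.0, 0.0, 95.7]
force: [1.0, 0.3, -0.6]
grip_width: 30.3
finger_force: 0.0
```

Request:
carry_out --series '[[[0,0,0,0,0,-40,165],[0,0,0,0,0,-60,165],[0,0,0,0,0,-60,165],[0,0,0,0,0,-60,165],[0,0,0,0,0,-60,165]]]'

```text
t: 20.25
eef_pos: [561.3, -270.5, 100.0]
ee_rot: [179.9, 0.1, 95.7]
force: [0.1, 0.0, 1.8]
grip_width: 30.2
finger_force: 0.0
```

Request:
carry_out --series '[[[0,0,-0.7,-0.5,0.3,-30,165],[0,0,-0.7,-0.5,0.3,-50,165],[0,0,-0.7,-0.5,0.3,-55,165],[0,0,-0.7,-0.5,0.3,-55,165],[0,0,-0.7,-0.5,0.3,-55,165]]]'

```text
t: 20.75
eef_pos: [560.8, -270.3, 44.9]
ee_rot: [179.9, 0.1, 95.0]
force: [-0.8, 0.1, 0.7]
grip_width: 30.4
finger_force: 0.0
```

Request:
carry_out --series '[[[0,0,0,0,0,0,255],[0,0,0,0,0,0,255],[0,0,0,0,0,0,255],[0,0,0,0,0,0,255],[0,0,0,0,0,0,255]]]'

```text
t: 21.25
eef_pos: [560.7, -270.2, 44.9]
ee_rot: [179.9, 0.1, 95.0]
force: [0.0, 0.9, 6.1]
grip_width: 10.7
finger_force: 59.7
```

Request:
carry_out --series '[[[0,0,0,0,0,10,255],[0,0,0,0,0,40,255],[0,0,0,0,0,80,255],[0,0,0,0,0,112,255],[0,0,0,0,0,112,255]]]'

```text
t: 21.75
eef_pos: [562.2, -271.1, 161.0]
ee_rot: [179.5, 0.4, 95.0]
force: [0.2, 0.7, -1.8]
grip_width: 10.9
finger_force: 59.0
```

Request:
carry_out --series '[[[0,0,0,0.2,43,0,255],[0,0,0,0.2,86,0,255],[0,0,0,0.2,129,0,255],[0,0,0,0.2,172,0,255],[0,0,0,0.2,213,0,255]]]'

```text
t: 22.25
eef_pos: [558.0, -54.3, 152.6]
ee_rot: [-179.8, -0.1, 95.0]
force: [0.6, 0.6, -3.0]
grip_width: 11.1
finger_force: 58.8
```

Request:
carry_out --series '[[[0,0,0,0,0,0,255],[0,0,0,0,0,-25,255],[0,0,0,0,0,-50,255],[0,0,0,0,0,-60,255],[0,0,0,0,0,-60,255]]]'

```text
t: 22.75
eef_pos: [557.5, -56.3, 91.8]
ee_rot: [-179.6, -0.1, 94.9]
force: [0.4, -0.2, -1.8]
grip_width: 10.7
finger_force: 58.7
```

Request:
carry_out --series '[[[0,0,0,0,0,0,255],[0,0,0,0,0,0,255],[0,0,0,0,0,0,255],[0,0,0,0,0,0,255]]]'

```text
t: 23.15
eef_pos: [560.5, -56.7, 96.1]
ee_rot: [179.9, 0.0, 95.0]
force: [-0.3, -0.5, -2.4]
grip_width: 10.5
finger_force: 58.7
```

Request:
carry_out --series '[[[0,0,0,1,0,-5,255],[0,0,0,1,0,-7.5,255],[0,0,0,1,0,-7.5,255],[0,0,0,1,0,-7.5,255],[0,0,0,1,0,-7.5,255]]]'

```text
t: 23.65
eef_pos: [560.7, -56.4, 87.4]
ee_rot: [-180.0, -0.0, 95.0]
force: [0.3, 0.0, -2.5]
grip_width: 11.1
finger_force: 58.8
```

Request:
carry_out --series '[[[0,0,0,0,0,-1,255],[0,0,0,0,0,-1,255],[0,0,0,0,0,-1,255]]]'

```text
t: 23.95
eef_pos: [561.0, -56.5, 86.9]
ee_rot: [180.0, 0.0, 95.0]
force: [-1.4, 1.3, 0.3]
grip_width: 10.8
finger_force: 59.1
```

Request:
carry_out --series '[[[0,0,0,0,0,0,165],[0,0,0,0,0,0,165],[0,0,0,0,0,0,165],[0,0,0,0,0,30,165],[0,0,0,0,0,60,165]]]'

```text
t: 24.45
eef_pos: [560.0, -56.3, 146.0]
ee_rot: [-179.8, -0.1, 95.0]
force: [0.2, -0.1, -0.4]
grip_width: 30.3
finger_force: 0.0
```

Request:
carry_out --series '[[[0,0,0,0,0,10,165],[0,0,0,18,-48,10,165],[0,0,0,36,-96,10,165],[0,0,0,52,-140,10,165],[0,0,0,66,-177,10,165]]]'

```text
t: 24.95
eef_pos: [627.2, -235.9, 155.7]
ee_rot: [-180.0, 0.0, 94.9]
force: [1.1, 0.2, 0.3]
grip_width: 30.1
finger_force: 0.0
```

Request:
carry_out --series '[[[0,0,0,13,-35,0,165],[0,0,0,13,-35,-40,165],[0,0,0,13,-35,-80,165],[0,0,0,13,-35,-100,165],[0,0,0,13,-35,-100,165]]]'

```text
t: 25.45
eef_pos: [636.4, -266.7, 50.3]
ee_rot: [-179.5, -0.4, 94.9]
force: [0.1, 0.2, -0.1]
grip_width: 30.3
finger_force: 0.0
```

Request:
carry_out --series '[[[0,0,0,0,0,0,165],[0,0,0,0,0,0,165],[0,0,0,0,0,0,165],[0,0,0,0,0,0,165]]]'

```text
t: 25.85
eef_pos: [640.8, -268.9, 58.5]
ee_rot: [179.9, 0.1, 95.0]
force: [0.1, 0.2, -0.2]
grip_width: 30.1
finger_force: 0.0
```

Request:
carry_out --series '[[[0,0,0,-0.3,0,-13.5,165],[0,0,0,-0.3,0,-13.5,165],[0,0,0,-0.3,0,-13.5,165],[0,0,0,-0.3,0,-13.5,165],[0,0,0,-0.3,0,-13.5,165]]]'

```text
t: 26.35
eef_pos: [639.7, -268.6, 43.2]
ee_rot: [180.0, 0.0, 95.0]
force: [-0.1, 0.2, -0.4]
grip_width: 30.2
finger_force: 0.0
```

Request:
carry_out --series '[[[0,0,0,0,0,0,255],[0,0,0,0,0,0,255],[0,0,0,0,0,0,255],[0,0,0,0,0,0,255],[0,0,0,0,0,0,255]]]'

```text
t: 26.85
eef_pos: [639.8, -268.6, 43.4]
ee_rot: [180.0, 0.0, 95.0]
force: [0.4, -0.1, 1.3]
grip_width: 11.2
finger_force: 59.4
```

Request:
carry_out --series '[[[0,0,0,0,0,10,255],[0,0,0,0,0,40,255],[0,0,0,0,0,80,255],[0,0,0,0,0,113,255],[0,0,0,0,0,113,255]]]'

```text
t: 27.35
eef_pos: [642.4, -270.2, 163.2]
ee_rot: [179.5, 0.4, 95.0]
force: [0.9, -0.5, -2.2]
grip_width: 11.1
finger_force: 59.1
```

Request:
carry_out --series '[[[0,0,0,3,43,0,255],[0,0,0,5,86,0,255],[0,0,0,8,129,0,255],[0,0,0,11,172,0,255],[0,0,0,13,214,0,255]]]'

```text
t: 27.85
eef_pos: [651.0, -52.4, 153.5]
ee_rot: [-179.8, -0.1, 95.0]
force: [0.6, -0.1, -3.0]
grip_width: 10.6
finger_force: 59.0
```

Request:
carry_out --series '[[[0,0,0,0,0,0,255],[0,0,0,0,0,-25,255],[0,0,0,0,0,-50,255],[0,0,0,0,0,-60,255],[0,0,0,0,0,-60,255]]]'

```text
t: 28.35
eef_pos: [650.0, -54.4, 92.2]
ee_rot: [-179.6, -0.1, 94.9]
force: [0.0, 0.8, -3.2]
grip_width: 10.7
finger_force: 58.9
```

Request:
carry_out --series '[[[0,0,0,0,0,0,255],[0,0,0,0,0,0,255],[0,0,0,0,0,0,255],[0,0,0,0,0,0,255]]]'

```text
t: 28.75
eef_pos: [653.2, -54.7, 97.3]
ee_rot: [179.9, 0.0, 95.0]
force: [-0.6, -1.0, -2.6]
grip_width: 10.8
finger_force: 58.9
```

Request:
carry_out --series '[[[0,0,0,0,0,-6,255],[0,0,0,0,0,-10.5,255],[0,0,0,0,0,-10.5,255],[0,0,0,0,0,-10.5,255],[0,0,0,0,0,-10.5,255]]]'

```text
t: 29.25
eef_pos: [652.5, -54.5, 85.4]
ee_rot: [-180.0, 0.0, 95.0]
force: [1.2, 0.1, -2.0]
grip_width: 10.8
finger_force: 59.3
```

Request:
carry_out --series '[[[0,0,0,0,0,-1,255],[0,0,0,0,0,-1,255],[0,0,0,0,0,-1,165],[0,0,0,0,0,-1,165],[0,0,0,0,0,-1,165]]]'

```text
t: 29.75
eef_pos: [652.7, -54.5, 84.5]
ee_rot: [180.0, 0.0, 95.0]
force: [0.1, -0.0, 0.2]
grip_width: 30.4
finger_force: 0.0
```

Request:
carry_out --series '[[[0,0,0,0,0,20,165],[0,0,0,0,0,60,165],[0,0,0,0,100,120,165],[0,0,0,-30,120,150,165],[0,0,0,-50,150,150,165]]]'

```text
t: 30.25
eef_pos: [618.6, 66.8, 223.5]
ee_rot: [179.7, 0.0, 94.9]
force: [0.6, -0.1, 0.2]
grip_width: 30.3
finger_force: 0.0
```

Request:
carry_out --series '[[[0,0,0,-100,200,0,165],[0,0,0,-100,200,0,165],[0,0,0,-100,200,0,165],[0,0,0,-100,200,0,165],[0,0,0,-100,200,0,165]]]'

```text
t: 30.75
eef_pos: [515.3, 269.3, 220.6]
ee_rot: [-180.0, -0.1, 95.1]
force: [1.0, -0.7, 0.5]
grip_width: 30.4
finger_force: 0.0
```

```bash
cat > m.py <<'E'
from h import *
def comps(P,m,name,lo,hi,box,amin=15):
    x0,y0,x1,y1=box; k=np.zeros(m.shape,np.uint8); k[y0:y1,x0:x1]=1
    m=(m&(P[...,2]>lo)&(P[...,2]<hi)).astype(np.uint8)*k
    n,l,s,c=cv2.connectedComponentsWithStats(m)
    for i in range(1,n):
        if s[i,4]<amin: continue
        q=P[l==i]; r=cv2.minAreaRect(q[:,:2].astype(np.float32))
        print(name,'px',c[i].round(),'n',s[i,4],'med',np.median(q,0).round(1),'rect',np.round(r[0],1),np.round(r[1],1),round(r[2],1))
E
python3 - <<'E'
from m import *
im,d=cap('top'); P=cloud('top',d); al=np.ones(d.shape,bool); print(bot.state()['eef_pos'])
comps(P,al,'cass',65,75,(270,140,330,220)); comps(P,al,'fin',92,106,(275,140,330,220),8)
comps(P,al,'bar',7,20,(235,215,350,270)); comps(P,al,'bargrip',25,60,(235,215,350,270),8)
comps(P,al,'plate',10,20,(360,200,460,290)); comps(P,al,'cabin',50,75,(360,200,460,290),8)
save(im,'t2')
E
```

```text
[514.37720262 271.03833778 220.60771437]
cass px [301. 164.] n 592 med [650.7 -56.1  71.5] rect [653.1 -56.3] [ 50.4 120.3] 5.6
cass px [303. 196.] n 597 med [560.1 -56.8  71.5] rect [561.2 -57.8] [ 50.5 119.4] 4.8
fin px [302. 162.] n 66 med [652.6 -56.3  99.8] rect [653.1 -57.3] [12.9 38.8] 3.5
fin px [303. 195.] n 66 med [561.3 -58.2  99.3] rect [561.4 -58.2] [11.8 39.7] 6.0
bar px [287. 239.] n 999 med [439.8 -11.6  11.7] rect [439.8  -9.4] [ 50.3 200.4] 6.5
bargrip px [286. 240.] n 69 med [439.   -8.7  37.7] rect [439.8  -9.6] [13.9 39. ] 7.6
plate px [405. 246.] n 1723 med [ 416.  -353.    15.4] rect [ 415.5 -352.2] [141.8 126.1] 5.1
cabin px [409. 246.] n 78 med [ 415.2 -352.4   60.6] rect [ 416.2 -352.8] [19.8 27.1] 1.1
```

View pics/t2.png

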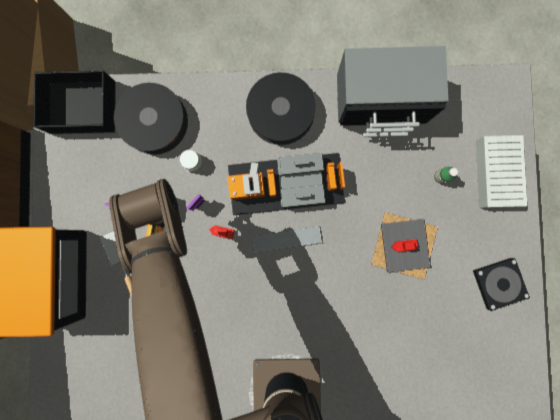

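Request:
carry_out --series '[[[0,0,1.7,-12,-47,0,165],[0,0,1.7,-24,-94,-20,165],[0,0,1.7,-37,-140,-40,165],[0,0,1.7,-49,-187,-50,165],[0,0,1.7,-61,-234,-50,165]]]'

```text
t: 31.3
eef_pos: [455.1, 32.7, 168.7]
ee_rot: [-179.8, -0.0, 96.7]
force: [0.6, -0.2, 0.1]
grip_width: 30.3
finger_force: 0.0
```

Request:
carry_out --series '[[[0,0,0,-13,-47,-20,165],[0,0,0,-13,-47,-60,165],[0,0,0,-13,-47,-90,165],[0,0,0,-13,-47,-90,165],[0,0,0,-13,-47,-90,165]]]'

```text
t: 31.8
eef_pos: [444.1, -12.9, 80.8]
ee_rot: [-180.0, -0.0, 96.7]
force: [0.9, -0.3, 0.3]
grip_width: 30.3
finger_force: 0.0
```

Request:
carry_out --series '[[[0,0,0,0,0,0,165],[0,0,0,0,0,0,165],[0,0,0,0,0,0,165],[0,0,0,0,0,0,165]]]'

```text
t: 32.2
eef_pos: [444.6, -12.6, 81.4]
ee_rot: [179.9, 0.0, 96.7]
force: [0.5, -0.5, -0.5]
grip_width: 30.0
finger_force: 0.0
```

Request:
carry_out --series '[[[0,0,0,-4.8,3,-20,165],[0,0,0,-4.8,3,-45,165],[0,0,0,-4.8,3,-52,165],[0,0,0,-4.8,3,-52,165],[0,0,0,-4.8,3,-52,165]]]'

```text
t: 32.7
eef_pos: [439.9, -9.8, 29.3]
ee_rot: [179.9, 0.0, 96.7]
force: [-0.4, -0.0, 0.1]
grip_width: 29.8
finger_force: 0.0
```

Request:
carry_out --series '[[[0,0,0,0,0,-5,165],[0,0,0,0,0,-5,165],[0,0,0,0,0,-5,165],[0,0,0,0,0,-5,165]]]'

```text
t: 33.1
eef_pos: [439.4, -9.7, 23.8]
ee_rot: [180.0, 0.0, 96.7]
force: [0.6, -1.1, -0.3]
grip_width: 29.9
finger_force: 0.0
```

Request:
carry_out --series '[[[0,0,0,0,0,0,255],[0,0,0,0,0,0,255],[0,0,0,0,0,0,255],[0,0,0,0,0,0,255],[0,0,0,0,0,0,255]]]'

```text
t: 33.6
eef_pos: [439.6, -9.8, 23.9]
ee_rot: [180.0, 0.0, 96.7]
force: [0.1, 0.1, 3.4]
grip_width: 13.0
finger_force: 59.8
```

Request:
carry_out --series '[[[0,0,0,0,0,10,255],[0,0,0,0,0,40,255],[0,0,0,0,0,80,255],[0,0,0,0,0,125,255],[0,0,0,0,0,125,255]]]'

```text
t: 34.1
eef_pos: [443.0, -10.6, 155.2]
ee_rot: [179.3, 0.3, 96.7]
force: [1.1, -0.3, -1.7]
grip_width: 12.9
finger_force: 59.2
```

Request:
carry_out --series '[[[0,0,0,0,0,0,255],[0,0,0,0,0,0,255],[0,0,0,0,0,0,255]]]'

```text
t: 34.4
eef_pos: [437.5, -9.3, 146.3]
ee_rot: [-179.7, -0.1, 96.7]
force: [0.1, 0.2, -1.9]
grip_width: 12.9
finger_force: 59.1
```

Request:
carry_out --series '[[[0,0,-1.7,33,-9,0,255],[0,0,-1.7,67,-18,0,255],[0,0,-1.7,100,-27,0,255],[0,0,-1.7,134,-36,0,255],[0,0,-1.7,167.4,-45.4,0,255]]]'

```text
t: 34.9
eef_pos: [606.8, -55.2, 145.9]
ee_rot: [-179.8, -0.1, 95.0]
force: [0.8, -0.6, -2.0]
grip_width: 13.0
finger_force: 59.1
```

Request:
carry_out --series '[[[0,0,0,0,0,0,255],[0,0,0,0,0,0,255],[0,0,0,0,0,0,255],[0,0,0,0,0,0,255],[0,0,0,0,0,0,255]]]'

```text
t: 35.4
eef_pos: [605.8, -54.7, 148.6]
ee_rot: [-180.0, -0.0, 95.0]
force: [-0.8, -0.2, -3.0]
grip_width: 13.3
finger_force: 59.4
```

Request:
carry_out --series '[[[0,0,0,0,0,0,255]]]'

```text
t: 35.5
eef_pos: [606.2, -54.9, 148.9]
ee_rot: [180.0, 0.0, 95.0]
force: [0.1, 0.1, -2.6]
grip_width: 12.8
finger_force: 59.4
```

Descend slowly towards the saddles.

Request:
carry_out --series '[[[0,0,0,0.5,0,-15,255],[0,0,0,0.5,0,-30,255],[0,0,0,0.5,0,-38,255],[0,0,0,0.5,0,-38,255],[0,0,0,0.5,0,-38,255]]]'

```text
t: 36.0
eef_pos: [606.8, -55.0, 109.8]
ee_rot: [-179.9, -0.0, 95.0]
force: [1.1, -0.2, -2.0]
grip_width: 13.0
finger_force: 59.4
```

Request:
carry_out --series '[[[0,0,0,0,0,-3,255],[0,0,0,0,0,-7,255],[0,0,0,0,0,-7,255],[0,0,0,0,0,-7,255],[0,0,0,0,0,-7,255]]]'

```text
t: 36.5
eef_pos: [607.2, -55.1, 103.8]
ee_rot: [180.0, 0.0, 95.0]
force: [-0.3, -0.7, -2.2]
grip_width: 12.7
finger_force: 59.4
```

Request:
carry_out --series '[[[0,0,0,0,0,-1,255],[0,0,0,0,0,-2,255],[0,0,0,0,0,-2,255]]]'

```text
t: 36.8
eef_pos: [607.3, -55.1, 102.0]
ee_rot: [180.0, 0.0, 95.0]
force: [-0.8, -0.8, -0.7]
grip_width: 12.5
finger_force: 59.7
```

Request:
carry_out --series '[[[0,0,0,0,0,-0.3,165],[0,0,0,0,0,-0.3,165],[0,0,0,0,0,-0.3,165],[0,0,0,0,0,30,165],[0,0,0,0,0,70,165]]]'

```text
t: 37.3
eef_pos: [605.2, -54.7, 169.4]
ee_rot: [-179.7, -0.1, 95.0]
force: [0.7, -0.5, 0.3]
grip_width: 30.5
finger_force: 0.0
```

Request:
carry_out --series '[[[0,0,8,0,0,40,165],[0,0,16,0,49,50,165],[0,0,24,0,98,50,165],[0,0,32,0,147,50,165],[0,0,40,0,196,50,165]]]'

```text
t: 37.8
eef_pos: [607.0, 142.6, 222.2]
ee_rot: [179.9, 0.0, 135.3]
force: [0.3, -0.2, 0.3]
grip_width: 30.1
finger_force: 0.0
```

Request:
carry_out --series '[[[0,0,8,-10,49,0,165],[0,0,16,-20,98,0,165],[0,0,24,-30,140,0,165],[0,0,33.5,-40,160,0,165],[0,0,33.5,-40,160,0,165]]]'

```text
t: 38.3
eef_pos: [565.6, 303.9, 221.6]
ee_rot: [180.0, -0.0, 168.8]
force: [-0.3, -0.2, -0.6]
grip_width: 29.9
finger_force: 0.0
```

```bash
python3 - <<'E'
from m import *
im,d=cap('top'); P=cloud('top',d); al=np.ones(d.shape,bool); s=bot.state(); print(s['eef_pos'],s['ee_rot'])
comps(P,al,'cass',65,75,(270,140,330,220)); comps(P,al,'fin',95,106,(275,140,330,220),8)
comps(P,al,'bar',80,96,(260,160,340,200)); comps(P,al,'bargrip',108,125,(260,160,340,200),8)
z=np.load('scene.npz'); i0=z['im']; i1,_=cap('scene')
a=i0[240:315,325:420]; save(cv2.resize(a,None,fx=6,fy=6,interpolation=cv2.INTER_CUBIC),'rs')
E
```

```text
[566.39450092 302.19060631 221.5582867 ] [-1.79984431e+02  1.25479187e-02  1.68618925e+02]
cass px [301. 162.] n 502 med [657.8 -53.5  71.4] rect [656.4 -56.4] [ 44.4 120. ] 4.7
cass px [303. 196.] n 586 med [558.6 -58.7  71.3] rect [560.5 -57.8] [ 48.7 119.9] 4.9
fin px [302. 162.] n 61 med [652.6 -57.6 100.4] rect [653.1 -57. ] [12.1 38.8] 8.2
fin px [302. 195.] n 59 med [561.2 -55.6  99.6] rect [561.4 -57.8] [12.  39.2] 5.3
bar px [302. 179.] n 1213 med [607.3 -56.5  89.9] rect [607.1 -54.9] [ 70.1 199.6] 4.9
bar px [261. 185.] n 58 med [591.2  57.4  89.5] rect [597.3  56.6] [59.7  8.3] 0.4
bar px [272. 194.] n 15 med [567.2  27.1  88.3] rect [567.4  25.8] [ 6.1 14. ] 1.2
bargrip px [302. 178.] n 80 med [606.8 -56.1 115.8] rect [607.5 -55. ] [13.9 39.8] 5.2
```

View pics/rs.png

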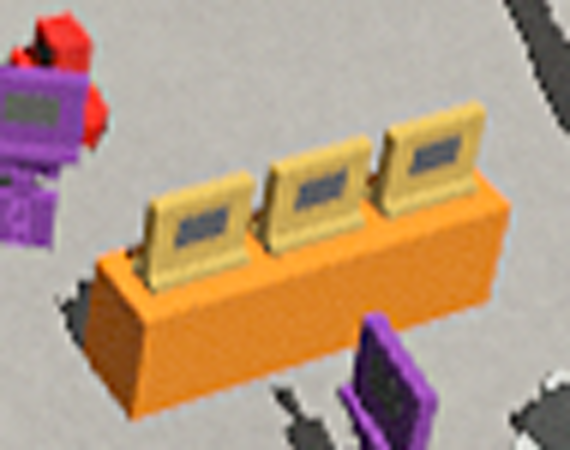

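Request:
carry_out --series '[[[0,0,0,-23.5,46,0,165],[0,0,0,-23.5,46,-40,165],[0,0,0,-23.5,46,-80,165],[0,0,0,-23.5,46,-80,165],[0,0,0,-23.5,46,-80,165]]]'

```text
t: 38.9
eef_pos: [544.0, 345.6, 141.3]
ee_rot: [-179.9, -0.1, 168.3]
force: [0.3, -0.5, 0.3]
grip_width: 29.9
finger_force: 0.0
```

Request:
carry_out --series '[[[0,0,0,0,0,0,165],[0,0,0,0,0,0,165],[0,0,0,0,0,0,165],[0,0,0,0,0,0,165],[0,0,0,0,0,0,165]]]'

```text
t: 39.4
eef_pos: [543.8, 347.0, 142.2]
ee_rot: [180.0, 0.0, 168.5]
force: [-1.0, 0.3, -0.7]
grip_width: 30.1
finger_force: 0.0
```

```bash
python3 - <<'E'
from m import *
im,d=np.load('top.npz')['im'],0
g=cv2.cvtColor(im,cv2.COLOR_RGB2GRAY).astype(float)
w=np.clip(188-g[175:193,243:258],0,None); v,u=np.mgrid[175:193,243:258]
print(np.round(w).astype(int))
s=bot.state(); print(s['eef_pos'],s['ee_rot'])
E
```

```text
[[  0   0   0   0   0   0   0   0   0   0   0   0   0   0   0]
 [  0   0   0   0   0   0   2   3   5   0   0   0   0   0   0]
 [  0   0   0   0   0  17  55  62  72  28   0   0   0   0   0]
 [  0   0   0   0   0  34 107 127 128  73   0   0   0   0   0]
 [  0   0   0   0   0  25 111 142 139  82   0   0   0   0   0]
 [  0   0   0   0   0  11 106 145 144  91   0   0   0   0   0]
 [  0   0   0   0   0   0 100 156 157 107  14   0   0   0   0]
 [  0   0   0   0   0   0  91 160 162 116  27   0   0   0   0]
 [  0   0   0   0   0   0  83 155 163 128  43   0   0   0   0]
 [  0   0   0   0   0   0  71 149 163 129  45   0   0   0   0]
 [  0   0   0   0   0   0  58 141 164 136  55   0   0   0   0]
 [  4   0   0   0   0   0  44 132 164 146  70   0   0   0   0]
 [  4   0   0   0   0   0  38 129 163 151  78   0   0   0   0]
 [  5   0   0   0   0   0  25 119 165 158  87   0   0   0   0]
 [  7   0   0   0   0   0  11 105 148 145  88   0   0   0   0]
 [  8   0   0   0   0   0   0  62  80  77  44   0   0   0   0]
 [  9   0   0   0   0   0   0   8  12  13   0   0   0   0   0]
 [ 10   0   0   0   0   0   0   0   0   0   2   2   3   7   9]]
[543.76298306 346.98984762 142.15272699] [1.79972599e+02 4.09109683e-02 1.68465535e+02]
```

Request:
carry_out --series '[[[0,0,0.2,-0.7,1.8,-25,165],[0,0,0.2,-0.7,1.8,-45,165],[0,0,0.2,-0.7,1.8,-52,165],[0,0,0.2,-0.7,1.8,-52,165],[0,0,0.2,-0.7,1.8,-52,165]]]'

```text
t: 39.9
eef_pos: [543.4, 349.0, 90.4]
ee_rot: [180.0, 0.1, 168.7]
force: [-0.3, -0.1, 0.2]
grip_width: 30.1
finger_force: 0.0
```

Request:
carry_out --series '[[[0,0,0,0,0,-8,165],[0,0,0,0,0,-8,165],[0,0,0,0,0,-8,165],[0,0,0,0,0,-8,165],[0,0,0,0,0,-8,165]]]'

```text
t: 40.4
eef_pos: [543.0, 348.8, 81.9]
ee_rot: [180.0, 0.0, 168.7]
force: [-0.9, 0.3, 0.2]
grip_width: 29.8
finger_force: 0.0
```

Request:
carry_out --series '[[[0,0,0,0,0,0,255],[0,0,0,0,0,0,255],[0,0,0,0,0,0,255],[0,0,0,0,0,0,255],[0,0,0,0,0,0,255]]]'

```text
t: 40.9
eef_pos: [543.0, 348.8, 81.8]
ee_rot: [180.0, 0.0, 168.7]
force: [-0.0, 0.8, 0.8]
grip_width: 7.5
finger_force: 59.0
```

Request:
carry_out --series '[[[0,0,0,0,0,15,255],[0,0,0,0,0,30,255],[0,0,0,0,0,45,255],[0,0,0,0,0,60,255],[0,0,0,0,0,80,255]]]'

```text
t: 41.4
eef_pos: [542.6, 348.4, 162.9]
ee_rot: [-180.0, -0.0, 168.7]
force: [0.4, -0.8, -1.8]
grip_width: 7.4
finger_force: 59.1
```

Request:
carry_out --series '[[[0,0,0,0,0,30,255],[0,0,0,0,0,40,255],[0,0,0,0,0,40,255],[0,0,0,0,0,40,255],[0,0,0,0,0,40,255]]]'

```text
t: 41.9
eef_pos: [541.9, 348.2, 199.4]
ee_rot: [-179.9, -0.2, 168.7]
force: [-0.6, -0.4, -0.8]
grip_width: 7.2
finger_force: 59.1
```

Request:
carry_out --series '[[[0,0,4,8,-44,5,255],[0,0,8,17,-88,10,255],[0,0,12,26,-132,10,255],[0,0,16.3,35,-176,10,255],[0,0,16.3,44,-220,10,255]]]'

```text
t: 42.4
eef_pos: [586.2, 127.0, 209.8]
ee_rot: [180.0, -0.2, -174.9]
force: [0.5, 0.2, -1.6]
grip_width: 7.5
finger_force: 59.1
```

Request:
carry_out --series '[[[0,0,0,8,-44.5,0,255],[0,0,0,8,-44.5,-20,255],[0,0,0,8,-44.5,-20,255],[0,0,0,8,-44.5,-20,255],[0,0,0,8,-44.5,-20,255]]]'

```text
t: 42.9
eef_pos: [594.7, 85.1, 191.6]
ee_rot: [180.0, -0.0, -175.0]
force: [0.8, 0.9, -1.5]
grip_width: 7.4
finger_force: 59.2
```

Request:
carry_out --series '[[[0,0,0,0,0,0,255],[0,0,0,0,0,0,255],[0,0,0,0,0,0,255],[0,0,0,0,0,0,255],[0,0,0,0,0,0,255]]]'

```text
t: 43.4
eef_pos: [594.9, 84.4, 191.7]
ee_rot: [-180.0, 0.0, -175.0]
force: [0.2, -0.7, -1.4]
grip_width: 7.1
finger_force: 59.2
```

Request:
carry_out --series '[[[0,0,0,0,0,0,255],[0,0,0,0,0,0,255]]]'

```text
t: 43.6
eef_pos: [594.9, 84.1, 191.6]
ee_rot: [-180.0, 0.0, -175.0]
force: [0.3, -0.8, -0.4]
grip_width: 7.4
finger_force: 59.2
```

Request:
carry_out --series '[[[0,0,0,0.1,0.2,-8,255],[0,0,0,0.1,0.2,-12,255],[0,0,0,0.1,0.2,-16,255],[0,0,0,0.1,0.2,-16,255]]]'

```text
t: 44.0
eef_pos: [594.3, 84.4, 174.3]
ee_rot: [180.0, -0.1, -175.0]
force: [0.1, 0.2, -0.8]
grip_width: 7.3
finger_force: 59.2
```

Request:
carry_out --series '[[[0,0,0,0,0,-4,255],[0,0,0,0,0,-8,255],[0,0,0,0,0,-8,255]]]'

```text
t: 44.3
eef_pos: [594.5, 84.4, 166.7]
ee_rot: [180.0, -0.1, -175.0]
force: [-0.2, 0.0, 0.0]
grip_width: 7.5
finger_force: 59.2
```

Request:
carry_out --series '[[[0,0,0,0,0,-8,255],[0,0,0,0,0,-16,255],[0,0,0,0,0,-24,255],[0,0,0,0,0,-32,255],[0,0,0,0,0,-36,255]]]'

```text
t: 44.8
eef_pos: [594.3, 84.4, 130.0]
ee_rot: [180.0, -0.1, -175.0]
force: [0.7, 0.3, -1.1]
grip_width: 7.3
finger_force: 59.2
```

Request:
carry_out --series '[[[0,0,0,0,0,-3,255],[0,0,0,0,0,-5,255],[0,0,0,0,0,-5,255],[0,0,0,0,0,-5,255]]]'

```text
t: 45.2
eef_pos: [595.2, 84.4, 126.9]
ee_rot: [-180.0, 0.0, -175.0]
force: [-0.7, -0.4, -0.9]
grip_width: 7.1
finger_force: 59.2
```

```bash
python3 -c "
from h import *
s=bot.state()
for k in('eef_pos','force','wrist_torque'): print(k,s[k].round(2))"
```

```text
eef_pos [595.22  84.39 126.9 ]
force [-0.68 -0.38 -0.85]
wrist_torque [0.03 0.05 0.  ]
```

Request:
carry_out --series '[[[0,0,0,0,0,-1.5,255],[0,0,0,0,0,-2.5,255],[0,0,0,0,0,-2.5,255]]]'

```text
t: 45.5
eef_pos: [594.9, 84.4, 124.0]
ee_rot: [180.0, -0.0, -175.0]
force: [0.5, 0.7, -1.5]
grip_width: 7.3
finger_force: 59.2
```

Request:
carry_out --series '[[[0,0,0,0,0,-1.2,255],[0,0,0,0,0,-1.2,255]]]'

```text
t: 45.7
eef_pos: [595.1, 84.4, 123.7]
ee_rot: [-180.0, 0.0, -175.0]
force: [-2.7, 0.1, 4.0]
grip_width: 7.7
finger_force: 59.8
```

```bash
python3 -c "
from h import *
s=bot.state()
for k in('eef_pos','force','wrist_torque'): print(k,s[k].round(2))"
```

```text
eef_pos [595.1   84.43 123.69]
force [-2.66  0.07  4.05]
wrist_torque [-0.01  0.31 -0.04]
```

Request:
carry_out --series '[[[0,0,-4,0,0,0,255],[0,0,-8,0,0,0,255],[0,0,-11,0,0,0,255],[0,0,-11,0,0,0,255]]]'

```text
t: 46.1
eef_pos: [595.8, 84.5, 123.7]
ee_rot: [180.0, 0.1, 174.0]
force: [-0.3, 1.0, 2.6]
grip_width: 7.4
finger_force: 59.8
```

```bash
echo "from h import *
s=bot.state()
for k in('eef_pos','force','wrist_torque','ee_rot'): print(k,s[k].round(2).tolist())" > s.py; python3 s.py
```

```text
eef_pos [595.75, 84.47, 123.7]
force [-0.33, 1.03, 2.6]
wrist_torque [0.02, 0.04, -0.05]
ee_rot [179.98, 0.12, 173.97]
```

Request:
carry_out --series '[[[0,0,-2,0,0,0,255],[0,0,-3,0,0,0,255],[0,0,-3,0,0,0,255]]]'

```text
t: 46.4
eef_pos: [595.7, 84.4, 123.7]
ee_rot: [180.0, 0.1, 171.0]
force: [0.4, 0.2, 3.5]
grip_width: 7.5
finger_force: 59.9
```

```bash
python3 s.py
```

```text
eef_pos [595.75, 84.4, 123.69]
force [0.42, 0.16, 3.49]
wrist_torque [0.05, 0.0, 0.0]
ee_rot [179.98, 0.12, 171.0]
```

Request:
carry_out --series '[[[0,0,-2,0,0,0,255],[0,0,-3,0,0,0,255],[0,0,-3,0,0,0,255]]]'

```text
t: 46.7
eef_pos: [595.7, 84.3, 123.7]
ee_rot: [180.0, 0.1, 168.0]
force: [0.7, -0.5, 5.6]
grip_width: 7.2
finger_force: 60.2
```

```bash
python3 s.py
```

```text
eef_pos [595.72, 84.35, 123.67]
force [0.7, -0.47, 5.6]
wrist_torque [-0.01, -0.04, 0.27]
ee_rot [179.99, 0.12, 168.05]
```

Request:
carry_out --series '[[[0,0,-2,0,0,0,255],[0,0,-2,0,0,0,255],[0,0,-2,0,0,0,255]]]'

```text
t: 47.0
eef_pos: [595.7, 84.3, 123.7]
ee_rot: [-180.0, 0.1, 166.1]
force: [1.0, 0.2, 6.0]
grip_width: 7.3
finger_force: 60.8
```

```bash
python3 s.py
```

```text
eef_pos [595.69, 84.34, 123.68]
force [0.99, 0.19, 6.05]
wrist_torque [0.08, -0.07, 0.58]
ee_rot [-179.99, 0.12, 166.15]
```

Request:
carry_out --series '[[[0,0,8,0,0,0,255],[0,0,16,0,0,0,255],[0,0,22,0,0,0,255],[0,0,26,0,0,0,255],[0,0,26,0,0,0,255]]]'

```text
t: 47.5
eef_pos: [595.4, 84.7, 123.7]
ee_rot: [180.0, 0.1, -168.0]
force: [-1.6, 1.1, 7.0]
grip_width: 7.5
finger_force: 60.3
```

```bash
python3 s.py
```

```text
eef_pos [595.42, 84.7, 123.65]
force [-1.57, 1.13, 6.95]
wrist_torque [0.1, 0.03, 0.08]
ee_rot [179.97, 0.08, -167.97]
```

Request:
carry_out --series '[[[0,0,-7,0,0,0,255],[0,0,-7,0,0,4,255],[0,0,-7,0,0,12,255],[0,0,-7,0,0,20,255],[0,0,-7,0,0,30,255]]]'

```text
t: 48.0
eef_pos: [594.4, 84.4, 152.7]
ee_rot: [180.0, -0.1, -175.0]
force: [1.2, 0.5, -1.3]
grip_width: 7.2
finger_force: 59.3
```

Request:
carry_out --series '[[[0,0,0,0,0,15,255],[0,0,0,0,0,30,255],[0,0,0,0,0,50,255],[0,0,0,0,0,56,255],[0,0,0,0,0,56,255]]]'

```text
t: 48.5
eef_pos: [596.0, 84.4, 211.2]
ee_rot: [-180.0, 0.2, -175.0]
force: [-0.3, 0.7, -1.4]
grip_width: 7.5
finger_force: 59.3
```

Request:
carry_out --series '[[[0,0,0,0,0,0,255],[0,0,0,0,0,0,255],[0,0,0,0,0,0,255]]]'

```text
t: 48.8
eef_pos: [594.3, 84.4, 207.6]
ee_rot: [180.0, -0.1, -175.0]
force: [-0.4, 0.3, -1.3]
grip_width: 7.3
finger_force: 59.3
```

```bash
python3 s.py
```

```text
eef_pos [594.34, 84.43, 207.57]
force [-0.44, 0.31, -1.27]
wrist_torque [0.02, 0.02, -0.01]
ee_rot [179.99, -0.13, -175.03]
```

Request:
carry_out --series '[[[0,0,-4,-8,44,0,255],[0,0,-8,-17,88,0,255],[0,0,-12,-26,132,0,255],[0,0,-16.3,-35,176,0,255],[0,0,-16.3,-44,220,0,255]]]'

```text
t: 49.3
eef_pos: [550.2, 306.0, 208.2]
ee_rot: [-180.0, -0.0, 168.6]
force: [1.1, -0.1, -1.0]
grip_width: 7.3
finger_force: 59.2
```

Request:
carry_out --series '[[[0,0,0,-8,44.4,0,255],[0,0,0,-8,44.4,-30,255],[0,0,0,-8,44.4,-58,255],[0,0,0,-8,44.4,-58,255],[0,0,0,-8,44.4,-58,255]]]'

```text
t: 49.8
eef_pos: [542.5, 348.5, 150.0]
ee_rot: [-179.9, -0.1, 168.7]
force: [1.1, 0.4, -0.6]
grip_width: 7.0
finger_force: 59.2
```

Request:
carry_out --series '[[[0,0,0,0,0,0,255],[0,0,0,0,0,0,255],[0,0,0,0,0,0,255],[0,0,0,0,0,0,255],[0,0,0,0,0,0,255]]]'

```text
t: 50.3
eef_pos: [543.2, 348.8, 151.4]
ee_rot: [180.0, 0.0, 168.7]
force: [-0.3, -0.3, -1.5]
grip_width: 7.5
finger_force: 59.2
```

Request:
carry_out --series '[[[0,0,0,0,0,0,255],[0,0,0,0,0,0,255]]]'

```text
t: 50.5
eef_pos: [542.9, 348.8, 150.8]
ee_rot: [-180.0, -0.0, 168.7]
force: [-0.9, -0.5, -0.2]
grip_width: 7.0
finger_force: 59.2
```

```bash
python3 s.py
```

```text
eef_pos [542.9, 348.81, 150.82]
force [-0.9, -0.55, -0.21]
wrist_torque [0.04, -0.06, 0.03]
ee_rot [-180.0, -0.01, 168.67]
```

Exactly over the slot; lower to 82.

Request:
carry_out --series '[[[0,0,0,0,0,-8,255],[0,0,0,0,0,-16,255],[0,0,0,0,0,-22,255],[0,0,0,0,0,-22,255]]]'

```text
t: 50.9
eef_pos: [542.0, 348.4, 126.8]
ee_rot: [-179.9, -0.2, 168.7]
force: [0.4, -0.3, -1.8]
grip_width: 7.3
finger_force: 59.3
```

```bash
python3 s.py
```

```text
eef_pos [541.99, 348.44, 126.76]
force [0.41, -0.35, -1.84]
wrist_torque [-0.0, -0.03, -0.03]
ee_rot [-179.9, -0.15, 168.66]
```

Request:
carry_out --series '[[[0,0,0,0,0,-10,255],[0,0,0,0,0,-20,255],[0,0,0,0,0,-30,255],[0,0,0,0,0,-40,255],[0,0,0,0,0,-43,255]]]'

```text
t: 51.4
eef_pos: [542.0, 348.4, 83.8]
ee_rot: [-179.9, -0.1, 168.7]
force: [0.8, 0.5, -1.0]
grip_width: 7.3
finger_force: 59.3
```

Request:
carry_out --series '[[[0,0,0,0,0,-2,255],[0,0,0,0,0,-3.2,255],[0,0,0,0,0,-3.2,255],[0,0,0,0,0,-3.2,255]]]'

```text
t: 51.8
eef_pos: [543.2, 348.9, 83.2]
ee_rot: [180.0, 0.0, 168.7]
force: [-0.3, -0.3, -1.2]
grip_width: 7.6
finger_force: 59.2
```

```bash
python3 s.py
```

```text
eef_pos [543.25, 348.94, 83.15]
force [-0.34, -0.31, -1.22]
wrist_torque [-0.04, -0.01, 0.01]
ee_rot [179.97, 0.04, 168.67]
```

Request:
carry_out --series '[[[0,0,0,0,0,-0.7,255],[0,0,0,0,0,-0.7,165],[0,0,0,0,0,-0.7,165],[0,0,0,0,0,-0.7,165]]]'

```text
t: 52.2
eef_pos: [543.2, 348.9, 82.3]
ee_rot: [180.0, 0.0, 168.7]
force: [-0.8, -0.1, -0.1]
grip_width: 30.2
finger_force: 0.0
```

Request:
carry_out --series '[[[0,0,0,0,0,25,165],[0,0,0,0,0,55,165],[0,0,0,-30,6,60,165],[0,0,0,-60.8,12.2,60,165],[0,0,0,-60.8,12.2,55,165]]]'

```text
t: 52.7
eef_pos: [479.7, 361.9, 137.8]
ee_rot: [180.0, -0.0, 168.8]
force: [-0.0, 0.9, -0.7]
grip_width: 30.1
finger_force: 0.0
```

Request:
carry_out --series '[[[0,0,0,0,0,0,165],[0,0,0,0,0,-20,165],[0,0,0,0,0,-45,165],[0,0,0,0,0,-45,165],[0,0,0,0,0,-45,165]]]'

```text
t: 53.2
eef_pos: [482.7, 360.6, 91.6]
ee_rot: [-180.0, -0.1, 168.6]
force: [0.5, 0.1, -0.8]
grip_width: 30.2
finger_force: 0.0
```

Request:
carry_out --series '[[[0,0,0,0,0,-5,165],[0,0,0,0,0,-10,165],[0,0,0,0,0,-10,165],[0,0,0,0,0,-10,165],[0,0,0,0,0,-10,165]]]'

```text
t: 53.7
eef_pos: [482.3, 361.1, 82.3]
ee_rot: [180.0, 0.0, 168.7]
force: [0.4, -0.5, 0.8]
grip_width: 30.2
finger_force: 0.0
```

Request:
carry_out --series '[[[0,0,0,0,0,0,255],[0,0,0,0,0,0,255],[0,0,0,0,0,0,255],[0,0,0,0,0,0,255],[0,0,0,0,0,0,255]]]'

```text
t: 54.2
eef_pos: [482.3, 361.1, 82.2]
ee_rot: [180.0, 0.0, 168.7]
force: [-0.8, 1.0, 1.8]
grip_width: 7.4
finger_force: 58.6
```

Request:
carry_out --series '[[[0,0,0,0,0,15,255],[0,0,0,0,0,30,255],[0,0,0,0,0,45,255],[0,0,0,0,0,65,255],[0,0,0,0,0,90,255]]]'

```text
t: 54.7
eef_pos: [481.8, 360.7, 173.3]
ee_rot: [-180.0, -0.0, 168.7]
force: [0.1, 0.7, -1.9]
grip_width: 7.0
finger_force: 58.9
```

Request:
carry_out --series '[[[0,0,0,0,0,30,255],[0,0,4,18,-44,37,255],[0,0,8,36,-88,37,255],[0,0,12,54,-132,37,255],[0,0,16.3,72,-176,37,255]]]'

```text
t: 55.2
eef_pos: [554.8, 183.5, 211.0]
ee_rot: [-180.0, 0.1, -174.8]
force: [1.1, -0.1, -2.1]
grip_width: 7.6
finger_force: 58.9
```

Request:
carry_out --series '[[[0,0,0,18,-44,0,255],[0,0,0,36,-88,0,255],[0,0,0,40.7,-100.7,-10,255],[0,0,0,40.7,-100.7,-20,255],[0,0,0,40.7,-100.7,-20,255]]]'

```text
t: 55.7
eef_pos: [593.2, 85.0, 187.0]
ee_rot: [179.9, -0.2, -175.0]
force: [-0.2, -0.1, -1.5]
grip_width: 7.4
finger_force: 59.0
```

Request:
carry_out --series '[[[0,0,0,0,0,0,255],[0,0,0,0,0,0,255],[0,0,0,0,0,0,255],[0,0,0,0,0,0,255],[0,0,0,0,0,0,255]]]'

```text
t: 56.2
eef_pos: [594.9, 84.8, 189.2]
ee_rot: [-180.0, 0.0, -175.0]
force: [-0.6, 0.4, -1.0]
grip_width: 7.4
finger_force: 59.0
```

Request:
carry_out --series '[[[0,0,0,0,0,0,255],[0,0,0,0,0,0,255]]]'

```text
t: 56.4
eef_pos: [594.9, 84.3, 189.0]
ee_rot: [-180.0, 0.0, -175.0]
force: [-0.0, 1.1, -1.3]
grip_width: 7.3
finger_force: 59.0
```

Request:
carry_out --series '[[[0,0,0,0.2,0.1,-8,255],[0,0,0,0.2,0.1,-16,255],[0,0,0,0.2,0.1,-22,255],[0,0,0,0.2,0.1,-22,255]]]'

```text
t: 56.8
eef_pos: [594.0, 84.3, 164.9]
ee_rot: [180.0, -0.2, -175.0]
force: [0.9, -0.6, -2.2]
grip_width: 6.9
finger_force: 59.0
```

```bash
python3 s.py
```

```text
eef_pos [593.98, 84.35, 164.88]
force [0.95, -0.61, -2.17]
wrist_torque [-0.02, 0.01, -0.05]
ee_rot [179.98, -0.2, -175.04]
```

Request:
carry_out --series '[[[0,0,0,0,0,-8,255],[0,0,0,0,0,-16,255],[0,0,0,0,0,-24,255],[0,0,0,0,0,-32,255],[0,0,0,0,0,-39,255]]]'

```text
t: 57.3
eef_pos: [594.8, 84.4, 126.9]
ee_rot: [180.0, -0.0, -175.0]
force: [-0.7, 0.6, -0.5]
grip_width: 7.3
finger_force: 59.0
```

Request:
carry_out --series '[[[0,0,0,0,0,-2,255],[0,0,0,0,0,-3,255],[0,0,0,0,0,-3,255],[0,0,0,0,0,-3,255]]]'

```text
t: 57.7
eef_pos: [595.4, 84.4, 125.4]
ee_rot: [-180.0, 0.0, -175.0]
force: [0.2, -0.1, -1.3]
grip_width: 7.6
finger_force: 59.0
```

Request:
carry_out --series '[[[0,0,0,0,0,-1,255],[0,0,0,0,0,-1,255]]]'

```text
t: 57.9
eef_pos: [595.3, 84.4, 124.3]
ee_rot: [-180.0, 0.0, -175.0]
force: [-0.4, 0.6, -0.5]
grip_width: 7.6
finger_force: 59.1
```

```bash
python3 s.py
```

```text
eef_pos [595.29, 84.4, 124.25]
force [-0.36, 0.57, -0.47]
wrist_torque [-0.01, 0.05, -0.02]
ee_rot [-180.0, 0.04, -175.04]
```

Request:
carry_out --series '[[[0,0,0,0,0,-0.6,255],[0,0,-5,0,0,-0.6,255],[0,0,-10,0,0,-0.6,255],[0,0,-14,0,0,-0.6,255],[0,0,-14,0,0,-0.6,255]]]'

```text
t: 58.4
eef_pos: [595.7, 84.4, 124.2]
ee_rot: [180.0, 0.1, 171.0]
force: [-0.7, -0.0, 1.3]
grip_width: 7.3
finger_force: 59.5
```

```bash
python3 s.py
```

```text
eef_pos [595.74, 84.41, 124.25]
force [-0.71, -0.01, 1.29]
wrist_torque [0.01, -0.03, -0.01]
ee_rot [179.99, 0.1, 170.97]
```

Request:
carry_out --series '[[[0,0,-2,0,0,0,255],[0,0,-3,0,0,0,255],[0,0,-3,0,0,0,255]]]'

```text
t: 58.7
eef_pos: [595.7, 84.4, 124.2]
ee_rot: [-180.0, 0.1, 168.1]
force: [-0.1, 0.2, 4.2]
grip_width: 7.0
finger_force: 59.8
```

```bash
python3 s.py
```

```text
eef_pos [595.7, 84.36, 124.22]
force [-0.12, 0.22, 4.24]
wrist_torque [0.01, -0.01, 0.3]
ee_rot [-180.0, 0.1, 168.07]
```

Request:
carry_out --series '[[[0,0,-1,0,0,0,255],[0,0,-1.5,0,0,0,255],[0,0,-1.5,0,0,0,255]]]'

```text
t: 59.0
eef_pos: [595.7, 84.3, 124.2]
ee_rot: [-180.0, 0.1, 166.5]
force: [-0.6, -1.5, 4.8]
grip_width: 7.5
finger_force: 60.5
```

```bash
python3 s.py
```

```text
eef_pos [595.73, 84.32, 124.24]
force [-0.65, -1.46, 4.8]
wrist_torque [-0.03, -0.01, 0.62]
ee_rot [-180.0, 0.1, 166.53]
```

Request:
carry_out --series '[[[0,0,8,0,0,0,255],[0,0,16,0,0,0,255],[0,0,22,0,0,0,255],[0,0,26,0,0,0,255],[0,0,26,0,0,0,255]]]'

```text
t: 59.5
eef_pos: [595.6, 84.7, 124.2]
ee_rot: [179.9, 0.1, -167.6]
force: [-0.7, 0.7, 4.7]
grip_width: 7.5
finger_force: 60.1
```

```bash
python3 s.py
```

```text
eef_pos [595.55, 84.73, 124.21]
force [-0.75, 0.67, 4.66]
wrist_torque [0.09, 0.05, -0.03]
ee_rot [179.95, 0.08, -167.6]
```

Request:
carry_out --series '[[[0,0,-7.5,0,0,0,255],[0,0,-7.5,0,0,4,255],[0,0,-7.5,0,0,12,255],[0,0,-7.5,0,0,20,255],[0,0,-7.5,0,0,30,255]]]'

```text
t: 60.0
eef_pos: [594.5, 84.4, 153.4]
ee_rot: [180.0, -0.1, -175.0]
force: [0.0, 0.5, -0.2]
grip_width: 7.3
finger_force: 59.1
```

Request:
carry_out --series '[[[0,0,0,0,0,15,255],[0,0,0,0,0,30,255],[0,0,0,0,0,50,255],[0,0,0,0,0,56,255],[0,0,0,0,0,56,255]]]'

```text
t: 60.5
eef_pos: [596.1, 84.4, 211.7]
ee_rot: [-180.0, 0.2, -175.0]
force: [-0.2, 0.5, -0.3]
grip_width: 7.4
finger_force: 59.1
```

Request:
carry_out --series '[[[0,0,-4,-18,44,0,255],[0,0,-8,-36,88,0,255],[0,0,-12,-54,132,0,255],[0,0,-16.3,-72,176,0,255],[0,0,-16.3,-90,220,0,255]]]'

```text
t: 61.0
eef_pos: [503.6, 305.7, 208.2]
ee_rot: [-179.9, -0.1, 168.6]
force: [0.9, -0.2, -1.1]
grip_width: 7.3
finger_force: 59.1
```

Request:
carry_out --series '[[[0,0,0,-18,44,0,255],[0,0,0,-23,56.7,-20,255],[0,0,0,-23,56.7,-57,255],[0,0,0,-23,56.7,-57,255],[0,0,0,-23,56.7,-57,255]]]'

```text
t: 61.5
eef_pos: [481.2, 360.5, 151.0]
ee_rot: [-179.9, -0.2, 168.7]
force: [0.1, 0.8, 0.7]
grip_width: 7.1
finger_force: 59.0
```

Request:
carry_out --series '[[[0,0,0,0,0,0,255],[0,0,0,0,0,0,255],[0,0,0,0,0,0,255],[0,0,0,0,0,0,255],[0,0,0,0,0,0,255]]]'

```text
t: 62.0
eef_pos: [482.4, 361.0, 152.9]
ee_rot: [180.0, 0.0, 168.6]
force: [0.2, -0.5, -1.5]
grip_width: 7.5
finger_force: 59.0
```

Request:
carry_out --series '[[[0,0,0,0,0,0,255],[0,0,0,0,0,0,255]]]'

```text
t: 62.2
eef_pos: [482.0, 361.1, 152.4]
ee_rot: [-180.0, -0.0, 168.7]
force: [-0.2, -0.9, -0.8]
grip_width: 7.3
finger_force: 59.0
```

Request:
carry_out --series '[[[0,0,0,0.2,0,-8,255],[0,0,0,0.2,0,-16,255],[0,0,0,0.2,0,-23,255],[0,0,0,0.2,0,-23,255]]]'

```text
t: 62.6
eef_pos: [481.1, 360.5, 127.1]
ee_rot: [-179.9, -0.2, 168.7]
force: [0.2, -0.3, -1.8]
grip_width: 6.8
finger_force: 59.1
```

Request:
carry_out --series '[[[0,0,0,0,0,-10,255],[0,0,0,0,0,-20,255],[0,0,0,0,0,-30,255],[0,0,0,0,0,-40,255],[0,0,0,0,0,-43,255]]]'

```text
t: 63.1
eef_pos: [481.3, 360.6, 84.3]
ee_rot: [-179.9, -0.1, 168.7]
force: [0.3, 0.8, -1.1]
grip_width: 7.2
finger_force: 59.1
```

Request:
carry_out --series '[[[0,0,0,0,0,-2,255],[0,0,0,0,0,-3.5,255],[0,0,0,0,0,-3.5,255],[0,0,0,0,0,-3.5,255]]]'

```text
t: 63.5
eef_pos: [482.6, 361.3, 83.4]
ee_rot: [180.0, 0.0, 168.7]
force: [-0.5, -0.5, -1.0]
grip_width: 7.4
finger_force: 59.1
```

```bash
python3 s.py
```

```text
eef_pos [482.55, 361.29, 83.35]
force [-0.47, -0.51, -0.96]
wrist_torque [0.01, -0.04, -0.0]
ee_rot [179.97, 0.04, 168.67]
```

Request:
carry_out --series '[[[0,0,0,0,0,-0.7,255],[0,0,0,0,0,-0.7,165],[0,0,0,0,0,-0.7,165],[0,0,0,0,0,-0.7,165]]]'

```text
t: 63.9
eef_pos: [482.5, 361.2, 82.5]
ee_rot: [180.0, 0.0, 168.7]
force: [0.4, -0.4, -0.4]
grip_width: 30.1
finger_force: 0.0
```

Request:
carry_out --series '[[[0,0,0,0,0,25,165],[0,0,0,0,0,55,165],[0,0,0,-30,6,60,165],[0,0,0,-60.9,12.1,60,165],[0,0,0,-60.9,12.1,55,165]]]'

```text
t: 64.4
eef_pos: [418.9, 374.0, 137.9]
ee_rot: [180.0, -0.0, 168.8]
force: [0.9, 0.2, 0.6]
grip_width: 30.3
finger_force: 0.0
```

Request:
carry_out --series '[[[0,0,0,0,0,0,165],[0,0,0,0,0,-20,165],[0,0,0,0,0,-45,165],[0,0,0,0,0,-45,165],[0,0,0,0,0,-45,165]]]'

```text
t: 64.9
eef_pos: [421.9, 372.9, 91.8]
ee_rot: [-179.9, -0.0, 168.6]
force: [0.6, -0.5, -0.9]
grip_width: 30.1
finger_force: 0.0
```

Request:
carry_out --series '[[[0,0,0,0,0,-5,165],[0,0,0,0,0,-10,165],[0,0,0,0,0,-10,165],[0,0,0,0,0,-10,165],[0,0,0,0,0,-10,165]]]'

```text
t: 65.4
eef_pos: [421.5, 373.4, 82.5]
ee_rot: [180.0, 0.0, 168.7]
force: [0.5, 0.3, -0.5]
grip_width: 30.3
finger_force: 0.0
```

```bash
python3 s.py
```

```text
eef_pos [421.52, 373.35, 82.51]
force [0.54, 0.25, -0.53]
wrist_torque [-0.03, -0.0, 0.03]
ee_rot [179.98, 0.03, 168.67]
```

Request:
carry_out --series '[[[0,0,0,0,0,0,255],[0,0,0,0,0,0,255],[0,0,0,0,0,0,255],[0,0,0,0,0,0,255],[0,0,0,0,0,0,255]]]'

```text
t: 65.9
eef_pos: [421.5, 373.3, 82.5]
ee_rot: [180.0, 0.0, 168.7]
force: [-0.6, -0.7, 3.3]
grip_width: 7.2
finger_force: 58.6
```

Request:
carry_out --series '[[[0,0,0,0,0,15,255],[0,0,0,0,0,30,255],[0,0,0,0,0,45,255],[0,0,0,0,0,65,255],[0,0,0,0,0,90,255]]]'

```text
t: 66.4
eef_pos: [421.0, 372.9, 173.5]
ee_rot: [-180.0, -0.0, 168.7]
force: [-0.3, 0.2, -0.9]
grip_width: 7.5
finger_force: 58.7
```

Request:
carry_out --series '[[[0,0,0,0,0,30,255],[0,0,4,24.8,-41.3,37,255],[0,0,8,49.6,-82.6,37,255],[0,0,12,74.4,-124,37,255],[0,0,16.3,99.2,-165,37,255]]]'

```text
t: 66.9
eef_pos: [521.4, 206.8, 211.2]
ee_rot: [180.0, 0.1, -174.8]
force: [1.0, 0.1, -0.9]
grip_width: 7.3
finger_force: 58.8
```

Request:
carry_out --series '[[[0,0,0,24.8,-41,0,255],[0,0,0,49.6,-83,0,255],[0,0,0,74.4,-123.9,0,255],[0,0,0,74.4,-123.9,-20,255],[0,0,0,74.4,-123.9,-20,255]]]'

```text
t: 67.4
eef_pos: [594.0, 82.8, 187.7]
ee_rot: [180.0, -0.2, -175.2]
force: [-0.8, -0.0, -2.0]
grip_width: 7.2
finger_force: 58.9
```

Request:
carry_out --series '[[[0,0,0,0,0,0,255],[0,0,0,0,0,0,255],[0,0,0,0,0,0,255],[0,0,0,0,0,0,255],[0,0,0,0,0,0,255]]]'

```text
t: 67.9
eef_pos: [595.0, 84.9, 189.7]
ee_rot: [-180.0, 0.0, -175.0]
force: [0.9, 0.7, -0.8]
grip_width: 7.1
finger_force: 58.9
```

Request:
carry_out --series '[[[0,0,0,0,0,0,255],[0,0,0,0,0,0,255]]]'

```text
t: 68.1
eef_pos: [594.9, 84.4, 189.2]
ee_rot: [-180.0, 0.0, -175.0]
force: [0.2, -0.3, -2.3]
grip_width: 6.9
finger_force: 58.9
```

Request:
carry_out --series '[[[0,0,0,0.2,0,-8,255],[0,0,0,0.2,0,-16,255],[0,0,0,0.2,0,-22,255],[0,0,0,0.2,0,-22,255]]]'

```text
t: 68.5
eef_pos: [594.1, 84.3, 165.0]
ee_rot: [180.0, -0.2, -175.0]
force: [0.2, -0.0, -1.9]
grip_width: 7.6
finger_force: 58.9
```

Request:
carry_out --series '[[[0,0,0,0,0,-8,255],[0,0,0,0,0,-16,255],[0,0,0,0,0,-24,255],[0,0,0,0,0,-32,255],[0,0,0,0,0,-39,255]]]'

```text
t: 69.0
eef_pos: [594.9, 84.3, 127.1]
ee_rot: [180.0, -0.0, -175.0]
force: [-0.3, -0.1, -1.0]
grip_width: 7.8
finger_force: 58.9
```

Request:
carry_out --series '[[[0,0,0,0,0,-2,255],[0,0,0,0,0,-3.5,255],[0,0,0,0,0,-3.5,255],[0,0,0,0,0,-3.5,255]]]'

```text
t: 69.4
eef_pos: [595.5, 84.3, 125.1]
ee_rot: [-180.0, 0.1, -175.0]
force: [0.1, 0.8, -1.1]
grip_width: 7.2
finger_force: 59.0
```

Request:
carry_out --series '[[[0,0,0,0,0,-1,255],[0,0,0,0,0,-1,255]]]'

```text
t: 69.6
eef_pos: [595.6, 84.3, 124.5]
ee_rot: [-180.0, 0.1, -175.0]
force: [-1.7, 0.5, 1.6]
grip_width: 7.1
finger_force: 59.2
```

```bash
python3 s.py
```

```text
eef_pos [595.64, 84.28, 124.46]
force [-1.72, 0.53, 1.6]
wrist_torque [-0.02, 0.09, -0.02]
ee_rot [-179.99, 0.07, -175.03]
```

Request:
carry_out --series '[[[0,0,-5,0,0,0,255],[0,0,-10,0,0,0,255],[0,0,-14,0,0,0,255],[0,0,-14,0,0,0,255]]]'

```text
t: 70.0
eef_pos: [595.8, 84.4, 124.4]
ee_rot: [180.0, 0.1, 171.0]
force: [0.8, 0.2, 2.1]
grip_width: 7.3
finger_force: 59.3
```

Request:
carry_out --series '[[[0,0,-2,0,0,0,255],[0,0,-3,0,0,0,255],[0,0,-3,0,0,0,255]]]'

```text
t: 70.3
eef_pos: [595.8, 84.3, 124.4]
ee_rot: [180.0, 0.1, 168.0]
force: [0.5, -0.0, 3.8]
grip_width: 7.7
finger_force: 59.5
```

```bash
python3 s.py
```

```text
eef_pos [595.85, 84.34, 124.44]
force [0.5, -0.04, 3.75]
wrist_torque [0.1, -0.08, 0.05]
ee_rot [179.97, 0.1, 168.02]
```

Request:
carry_out --series '[[[0,0,-1,0,0,0,255],[0,0,-1.5,0,0,0,255],[0,0,-1.5,0,0,0,255]]]'

```text
t: 70.6
eef_pos: [595.8, 84.3, 124.4]
ee_rot: [180.0, 0.1, 166.5]
force: [1.0, -0.3, 4.2]
grip_width: 7.4
finger_force: 59.8
```

```bash
python3 s.py
```

```text
eef_pos [595.84, 84.3, 124.44]
force [1.01, -0.27, 4.19]
wrist_torque [-0.0, -0.16, -0.0]
ee_rot [179.98, 0.1, 166.46]
```

Request:
carry_out --series '[[[0,0,-4,0,0,0,255],[0,0,-8,0,0,0,255],[0,0,-12,0,0,0,255],[0,0,-16,0,0,0,255],[0,0,-16,0,0,0,255]]]'

```text
t: 71.1
eef_pos: [595.7, 83.9, 124.4]
ee_rot: [-180.0, 0.1, 150.4]
force: [1.2, -0.8, 6.0]
grip_width: 7.2
finger_force: 59.9
```

```bash
python3 s.py
```

```text
eef_pos [595.67, 83.91, 124.4]
force [1.22, -0.81, 6.04]
wrist_torque [-0.15, -0.01, -0.01]
ee_rot [-180.0, 0.08, 150.4]
```

Request:
carry_out --series '[[[0,0,-4,0,0,0,255],[0,0,-8,0,0,0,255],[0,0,-12,0,0,0,255],[0,0,-16,0,0,0,255],[0,0,-20,0,0,0,255]]]'

```text
t: 71.6
eef_pos: [595.4, 83.5, 124.4]
ee_rot: [-179.9, 0.1, 130.3]
force: [-0.1, -2.1, 6.2]
grip_width: 7.0
finger_force: 60.0
```

```bash
python3 s.py
```

```text
eef_pos [595.37, 83.52, 124.42]
force [-0.06, -2.09, 6.21]
wrist_torque [-0.32, 0.19, 0.11]
ee_rot [-179.94, 0.08, 130.35]
```

Request:
carry_out --series '[[[0,0,-4,0,0,0,255],[0,0,-8,0,0,0,255],[0,0,-12,0,0,0,255],[0,0,-16,0,0,0,255],[0,0,-16,0,0,0,255]]]'

```text
t: 72.1
eef_pos: [595.1, 83.4, 124.4]
ee_rot: [-179.9, 0.1, 114.4]
force: [-1.2, -3.0, 7.1]
grip_width: 7.5
finger_force: 60.1
```

```bash
python3 s.py
```

```text
eef_pos [595.08, 83.36, 124.44]
force [-1.2, -2.97, 7.12]
wrist_torque [-0.4, 0.32, -0.02]
ee_rot [-179.91, 0.08, 114.42]
```

Request:
carry_out --series '[[[0,0,-4,0,0,0,255],[0,0,-8,0,0,0,255],[0,0,-10,0,0,0,255],[0,0,-10,0,0,0,255]]]'

```text
t: 72.5
eef_pos: [594.9, 83.3, 124.4]
ee_rot: [-179.9, 0.1, 104.5]
force: [-3.3, -3.0, 7.6]
grip_width: 7.1
finger_force: 60.2
```

```bash
python3 s.py
```

```text
eef_pos [594.86, 83.28, 124.42]
force [-3.29, -2.96, 7.63]
wrist_torque [-0.48, 0.4, 0.01]
ee_rot [-179.89, 0.1, 104.45]
```

Request:
carry_out --series '[[[0,0,-2,0,0,0,255],[0,0,-3,0,0,0,255],[0,0,-3,0,0,0,255]]]'

```text
t: 72.8
eef_pos: [594.7, 83.3, 124.4]
ee_rot: [-179.9, 0.1, 101.6]
force: [-2.5, -2.3, 7.6]
grip_width: 7.5
finger_force: 60.4
```

```bash
python3 s.py
```

```text
eef_pos [594.74, 83.29, 124.4]
force [-2.47, -2.27, 7.62]
wrist_torque [-0.4, 0.44, 0.46]
ee_rot [-179.87, 0.14, 101.62]
```

Request:
carry_out --series '[[[0,0,1,0,0,0,255],[0,0,1,0,0,0,220],[0,0,1,0,0,0,165],[0,0,1,0,0,0,165],[0,0,1,0,0,0,165]]]'

```text
t: 73.3
eef_pos: [594.6, 84.4, 122.9]
ee_rot: [-179.9, -0.0, 102.5]
force: [1.0, -1.2, 0.4]
grip_width: 30.4
finger_force: 0.0
```

Request:
carry_out --series '[[[0,0,0,0,0,15,165],[0,0,0,0,0,40,165],[0,0,0,0,0,80,165],[0,0,0,-30,30,110,165],[0,0,0,-60,60,110,165]]]'

```text
t: 73.8
eef_pos: [538.1, 144.5, 240.9]
ee_rot: [179.3, 0.1, 102.3]
force: [0.6, 0.6, 0.3]
grip_width: 30.3
finger_force: 0.0
```

Request:
carry_out --series '[[[0,0,0,-35,35,0,165],[0,0,0,-70,70,0,165],[0,0,0,-105,105,0,165],[0,0,0,-130,130,0,165],[0,0,0,-130,130,0,165]]]'

```text
t: 74.3
eef_pos: [402.5, 276.7, 234.9]
ee_rot: [179.9, -0.1, 102.8]
force: [0.8, 0.1, -0.4]
grip_width: 29.9
finger_force: 0.0
```

```bash
python3 - <<'E'
from m import *
im,d=cap('top'); P=cloud('top',d); al=np.ones(d.shape,bool); hsv=cv2.cvtColor(im,cv2.COLOR_RGB2HSV)
br=(hsv[...,0]>15)&(hsv[...,0]<35)&(hsv[...,1]>90)
comps(P,al,'lockkey',140,160,(225,150,290,220),5); comps(P,al,'lock',92,112,(225,150,290,220),5)
comps(P,al,'bar',86,92,(275,160,340,200)); comps(P,al,'keys',90,140,(130,180,185,270),5)
comps(P,al,'fin',95,106,(275,140,330,220),8); comps(P,al,'plate',10,20,(360,200,460,290))
a=cv2.resize(im[130:270,100:360],None,fx=3,fy=3,interpolation=cv2.INTER_CUBIC); save(a,'end_top')
i1,_=cap('scene'); save(cv2.resize(i1[180:320,200:430],None,fx=3.4,fy=3.4,interpolation=cv2.INTER_CUBIC),'end_scene')
E
```

```text
lockkey px [250. 182.] n 67 med [594.8  82.9 149.4] rect [594.4  83.2] [ 8.6 49.4] 14.6
lock px [281. 173.] n 5 med [624.5   0.9  92.7] rect [625.3   0.7] [9.  2.6] 16.8
lock px [275. 173.] n 5 med [627.5  17.5  92.4] rect [626.1  17. ] [ 2.8 10. ] 32.7
lock px [256. 184.] n 314 med [593.9  72.6 103. ] rect [599.  68.] [55.1 98.2] 7.7
lock px [288. 175.] n 5 med [618.2 -18.3  93.2] rect [617.4 -17.6] [2.4 9.9] 31.7
lock px [283. 179.] n 8 med [607.6  -2.9  94. ] rect [607.3  -4.3] [14.9  6.9] 66.8
lock px [231. 180.] n 15 med [608.1 140.1  93.3] rect [606.6 139.8] [13.3 11.9] 3.5
lock px [235. 184.] n 6 med [595.2 127.7  93.2] rect [595.  128.2] [4.3 9.7] 72.1
lock px [230. 187.] n 6 med [588.5 143.   93.3] rect [588.9 141. ] [7.2 8.8] 70.9
lock px [288. 186.] n 5 med [587.7 -17.6  93.9] rect [587.7 -17.6] [5.5 5.5] 88.7
lock px [235. 195.] n 7 med [563.3 126.8  92.7] rect [564.8 128.1] [ 4.  15.6] 44.3
bar px [307. 177.] n 760 med [613.  -75.   89.4] rect [615.3 -70.6] [ 53.6 183. ] 4.9
keys px [156. 205.] n 91 med [542.4 347.3 106.6] rect [542.6 347.7] [11.4 49.5] 80.9
keys px [151. 225.] n 72 med [486.4 358.5 106.8] rect [483.4 360. ] [ 9.2 47.3] 77.2
fin px [302. 162.] n 61 med [652.8 -57.6  99.7] rect [653.2 -57.2] [12.5 38.6] 4.3
fin px [303. 195.] n 63 med [561.2 -58.2  99.6] rect [561.4 -58.2] [38.6 11.3] 89.8
plate px [405. 246.] n 1701 med [ 413.2 -353.    15.4] rect [ 414.5 -352.8] [144.5 125.5] 6.0
```

View pics/end_top.png

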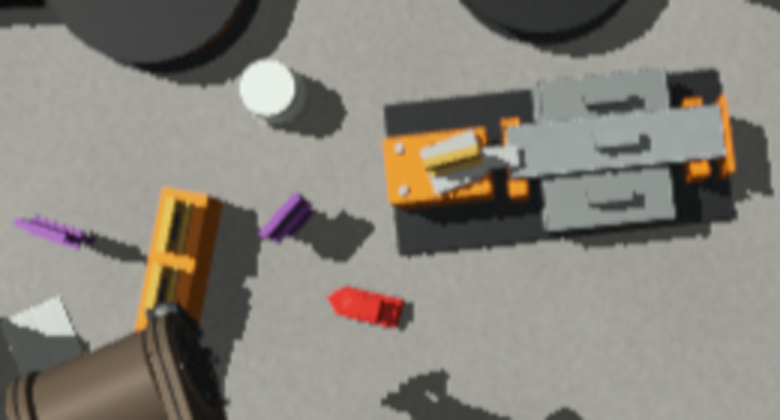

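View pics/end_scene.png

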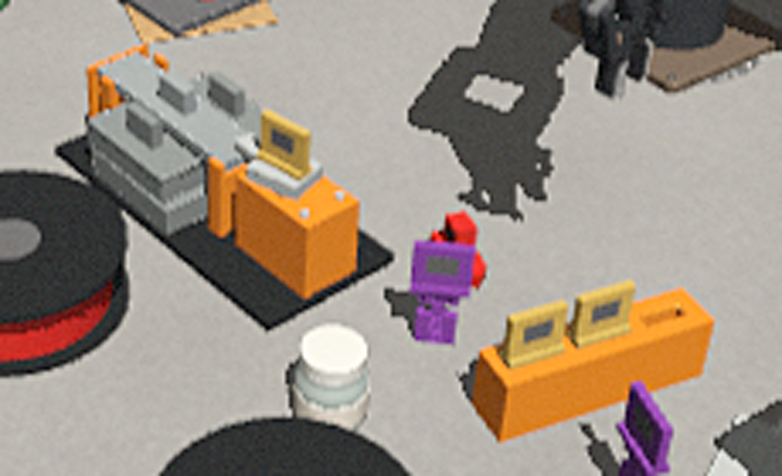

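In the end_top crop the cam lies over the bar's end at about (500,155), with the key standing in the lock at (452,150). The end_scene crop shows the other two keys upright in the rack at (535,330) and (605,305). Everything is at rest, so I'm handing in.

```bash
python3 -c "
from bench import bot
print(bot.sign_off())"
```

```text
the job is handed in; nothing more can be done
None
```

The job is handed in; no verdict came back. In the final pictures the boat plate is flat on the mat, both cassettes are on the base tray and the bar is in both saddles. The third key is fully in and turned to the stop with the cam over the bar, and the two that jammed are back in the rack (each reached about 0.6 N m before I turned it back).

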